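# Make up two press kits

### The arm

A 6-joint arm with a two-finger parallel gripper is mounted at the origin on the work surface. World frame = base frame: x ahead of the robot, y to its left, z up, the work surface at z = 0. Lengths are in m, angles in rad, forces in N, time in s.
With the tool pointing down it reaches from about 0.375 to 0.975 m from the base axis. Payload 3.8 kg.
Tool frame: the origin (TCP) lies on the centre line of the jaws, within the pads' length; the fingertips stand 14 mm ahead of it and the grasp point (between the pads) lies 5 mm behind it; x points along the fingers, y is the direction in which the jaws open and shut, and the axes are right-handed (so a half turn about x gives the same grasp; the last joint's range is limited). The gripper opens to 85 mm and grips with 20 to 120 N. Pads are 22 mm wide; open, the fingers measure 114 mm over their backs; the gripper's body (76 mm by 85 mm) begins 54 mm behind the grasp point. The pads swing forward as they close: fully open they stand 13 mm farther back than shut.
Start: joints at [1.176, 0.264, 1.604, -0, 1.274, -0.037], TCP at [0.236, 0.632, 0.245] pointing down, gripper open.
Joint ranges: [-2.63, 2.63], [-0.94, 2.18], [0.31, 2.57], [-1.31, 4.45], [0, 2.66], [-2.55, 2.55]. Speed limits (rad/s): [2.57, 2.57, 3.14, 3.14, 3.14, 3.14].

### API

Orientations are given as a rotation vector (axis times angle).
In Python, from workcell import bot gives the robot as it stands.
- The arm moves only by the shell command python3 -m creep 'ROWS' [FORCE]. ROWS is JSON, a list of rows, each an object with "grip": the finger opening in cm, from 0 to 8.54; "dp": the shift along the tool's x, y, z in cm, a list of three; "rotation": the turn, a rotation vector about the tool's x, y, z in rad, a list of three. A call has 1 to 5 rows; each row is the pose to reach, as a shift and turn from the pose commanded when the call began, along the tool's axes at that moment; what a row does not reach only later rows make up. A row lasts 1/12 s, in which the tool goes at most 41.7 mm and 7.16 degrees, less where a joint would pass 70% of its speed; a pose out of reach is approached as far as the arm can. A call with a gripper value outside its range is refused whole. The fingers move at their own pace and stop on an object; FORCE is the grip in N (left out, the last holds). Time passes only in rows, so rows that repeat a pose let the fingers close. It gives the time, the measured TCP pose, the force and the opening at its end, in the units of the state.
- bot.read_state(): the state, without advancing time (a new reading comes with each control period).
- bot.read_camera(name): name is "side" or "top" or "wrist"; returns (picture, depth): 480x640x3 uint8, red, green, blue; 480x640 float32, m along the optical axis (not along the pixel's ray), 0 where there is no reading.
- bot.get_calibration(name): a dict with "fx", "fy", "cx", "cy" (pixels), "rvec" (rotation vector, rad) and "tvec" (3), from world to camera coordinates, as OpenCV has them. Camera axes: x right, y down, z forward; pixel columns grow to the right and rows downward; lengths in m; the calibration is good to about 2 mm. A picture is of the moment at which its call begins: read the wrist's pose just before it. get_calibration takes no time and is no camera call; for the wrist camera it gives the pose at the moment of the call.
- bot.finish_job(): hands the job in, once; it reports no verdict.
The state is a dict: "time": time; "q": joint angles; "joint_vel": joint speeds; "joint_torque": joint torques, N m; "tool_pos": TCP position; "tcp_rot": TCP orientation; "wrist_force": force on the tool from outside, world axes, zero at the start; "torque": the same for the moment, N m; "width": opening from 0.0 (shut) to 1.0 (fully open).
Only numpy, scipy, OpenCV 4.12 (cv2) and the standard library are available. Lean on these libraries where they do the work, as an engineer would, in place of code of your own. Each camera call takes 0.05 s, during which the arm holds its last target.

### The job

Make up the two kits for the hand press from the parts standing on the bench: the square flange housing goes in the large cell of the two-cell tray and the slim bush in its narrow cell; the pillow block goes in the long cell of the three-cell tray, the ball bearing in its larger square cell and the headed pin in its smallest cell. Set each part down, never dropping it, upright as it stood and flat on the floor of its cell. Leave the wide bush, the grease tin and the wrench where they are, and let go of everything.

Things in the scene. Friction and masses are not known exactly. Their poses are not given: they have to be found in the camera images.
- housing: bearing housing of dark cast iron: square flange 64 x 64 x 8 mm, on it a round boss 46 mm in diameter with a 30 mm bore, 32 mm high in all; origin at the centre of its underside, z up, x and y along the flange's sides. About 0.42 kg. Grip it by the boss (from 8 to 32 mm above its underside); its flange fits its cell only when square to it within about 25 degrees
- block: pillow block of dark cast iron: foot 92 mm long (x), 30 mm wide (y), 12 mm high with a bolt hole at each end, on it an upright round arch 56 mm in diameter and 26 mm thick (y) with a 40 mm bore across; its top is 60 mm above the underside; origin at the centre of its underside, z up. About 0.48 kg. Grip it across the arch (along y), near the top
- bearing: steel ball bearing with black seals, lying flat: 40 mm outer diameter, 17 mm bore, 18 mm high; origin at the centre of its underside, z up. About 0.09 kg
- slim_bush: slim plain bronze bush standing upright: 30 mm outer diameter, 20 mm bore, 40 mm high; origin at the centre of its underside, z up. About 0.13 kg
- pin: steel headed pin standing on its head: head 30 mm in diameter and 9 mm high below, shank 17 mm in diameter above it, 62 mm high in all; origin at the centre of its underside, z up. About 0.14 kg
- wide_bush: wide plain bronze bush standing upright among the parts: 48 mm outer diameter, 34 mm bore, 40 mm high; origin at the centre of its underside, z up. Belongs to neither kit: leave it
- tin: round grey grease tin with an aluminium lid, 57 mm in diameter, 40 mm high, among the parts; origin at the centre of its underside, z up. Leave it
- wrench: flat steel wrench 170 mm long lying beyond the trays, 8 mm high; origin under the middle of its length, x along it. Leave it
- tray_two: shallow blue kit tray with a grey floor and two cells, fixed to the bench, 158 mm (x) by 98 mm (y); floor 3 mm thick, blue walls (5 mm) and rib (4 mm) with their top 9 mm above the bench; origin at the centre of its underside, z up; it may be turned any way. Large cell: 90 mm (x) by 88 mm (y), centre at x = -29, y = 0 mm. Narrow cell: 54 mm (x) by 88 mm (y), centre at x = +47, y = 0 mm
- tray_three: shallow blue kit tray with a grey floor and three cells, fixed to the bench, 132 mm (x) by 134 mm (y); floor 3 mm thick, blue walls (5 mm) and ribs (4 mm) with their top 9 mm above the bench; origin at the centre of its underside, z up; it may be turned any way. Long cell: 122 mm (x) by 54 mm (y), centre at x = 0, y = +35 mm. Larger square cell: 66 by 66 mm, centre at x = -28, y = -29 mm. Smallest cell: 52 mm (x) by 66 mm (y), centre at x = +35, y = -29 mm
Not all that is in view belongs to the job. What is shaped like the block but purple is not meant.

How it is judged:
At the end, for the whole second after the job is handed in: Each of the five parts stands in its own cell: underside on the cell's floor (within 2.5 mm), between its walls (centre within 14 to 18 mm of the cell's centre, 21 to 32 mm along the two longer cells), upright within 0.08 rad, let go and at rest (x of housing in the frame of tray_two between -0.045 and -0.013 m and y of housing in the frame of tray_two between -0.015 and 0.015 m and z of housing in the frame of tray_two between 0 and 0.0055 m and angle between each of housing, slim_bush, block, bearing, pin's own z axis and vertical below 0.08 rad and linear speed of each of housing, slim_bush, block, bearing, pin below 0.02 m/s and angular speed of each of housing, slim_bush, block, bearing, pin below 0.3 rad/s and x of slim_bush in the frame of tray_two between 0.032 and 0.062 m and y of slim_bush in the frame of tray_two between -0.032 and 0.032 m and z of slim_bush in the frame of tray_two between 0 and 0.0055 m and x of block in the frame of tray_three between -0.018 and 0.018 m and y of block in the frame of tray_three between 0.02 and 0.05 m and z of block in the frame of tray_three between 0 and 0.0055 m and x of bearing in the frame of tray_three between -0.044 and -0.012 m and y of bearing in the frame of tray_three between -0.045 and -0.013 m and z of bearing in the frame of tray_three between 0 and 0.0055 m and x of pin in the frame of tray_three between 0.021 and 0.049 m and y of pin in the frame of tray_three between -0.05 and -0.008 m and z of pin in the frame of tray_three between 0 and 0.0055 m); the robot touches nothing.
It fails at once if a kit part is dropped or thrown: it moves faster than 0.5 m/s (a fall of about 13 mm) while no finger touches it ((linear speed of housing above 0.5 m/s and contact force between the fingers and housing below 0.05 N) or (linear speed of slim_bush above 0.5 m/s and contact force between the fingers and slim_bush below 0.05 N) or (linear speed of block above 0.5 m/s and contact force between the fingers and block below 0.05 N) or (linear speed of bearing above 0.5 m/s and contact force between the fingers and bearing below 0.05 N) or (linear speed of pin above 0.5 m/s and contact force between the fingers and pin below 0.05 N)).
It fails at once if the wide bush, the grease tin or the wrench is moved more than 15 mm (distance of any of wide_bush, tin, wrench from where it was at the start of the episode above 0.015 m).
It also fails if it takes over 120 s, if anything falls off the work surface, if the arm or the gripper's body presses on something with over 40 N, if the wrist force passes 120 N, or if a joint passes its speed limit or range.

## Working session

There is one attempt and no reset: what is moved stays moved. The work goes in short steps, Python scripts to look and compute and a shell command to move; the robot and the scene stay as the last step left them, time stands still between calls to the robot, and variables do not carry over. Pictures are saved under pics/ and viewed, and the job is handed in when it is done.

```bash
ls; mkdir -p pics; cat > h.py <<'E'
import numpy as np, cv2
from workcell import bot
def snap(name,fn=None):
    c=bot.get_calibration(name); im,d=bot.read_camera(name)
    if fn: cv2.imwrite(f'pics/{fn}.png',im[:,:,::-1]); np.savez(f'pics/{fn}.npz',im=im,d=d,**{k:np.array(v) for k,v in c.items()})
    return im,d,c
def world(d,c,us=None):
    v,u=np.mgrid[0:480,0:640]
    P=np.stack([(u-c['cx'])/c['fx']*d,(v-c['cy'])/c['fy']*d,d],-1)
    R=cv2.Rodrigues(np.array(c['rvec'],float))[0]
    W=(P-np.array(c['tvec']).reshape(3))@R
    W[d<=0]=np.nan
    return W
E
python3 - <<'E'
from h import *
s=bot.read_state();print(s)
for n in ['top','side','wrist']:
    snap(n,n+'0')
E
```

```text
pics
{'time': 0.0, 'q': array([ 1.17611254e+00,  2.64741168e-01,  1.60539404e+00, -2.57684522e-05,
        1.27372765e+00, -3.68872323e-02]), 'joint_vel': array([ 0.00071087, -0.00161892, -0.00063673,  0.00132448, -0.00034974,
       -0.00062187]), 'joint_torque': array([-4.20365159e-04, -5.15119958e+01, -3.67305779e+01, -2.57499937e-05,
        1.30614237e-02, -1.74215991e-06]), 'tool_pos': array([0.23611721, 0.63158796, 0.24395927]), 'tcp_rot': array([ 0.27899977,  1.55296641, -0.28250693]), 'wrist_force': array([-1.04936373, -0.0394014 ,  0.12087637]), 'torque': array([ 0.03895874, -0.03173412, -0.00021416]), 'width': 1.000452880637284}
```

View pics/top0.png

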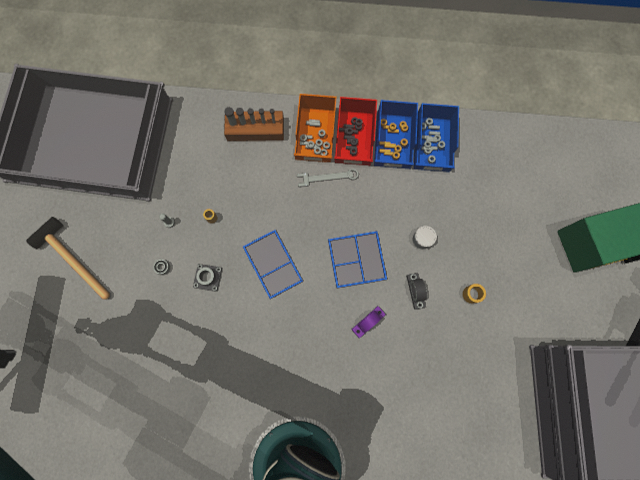

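View pics/side0.png

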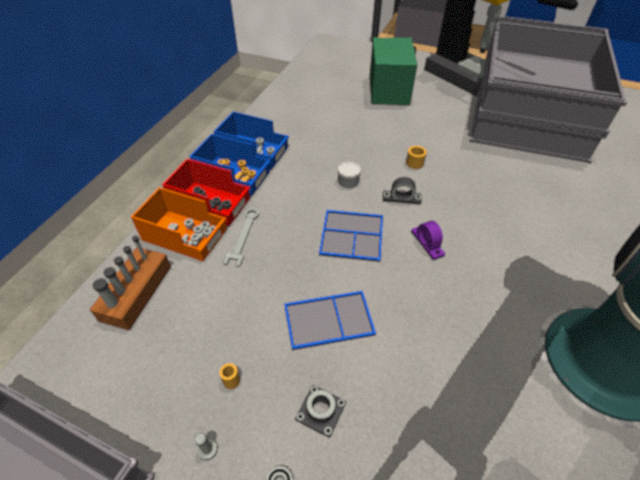

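View pics/wrist0.png

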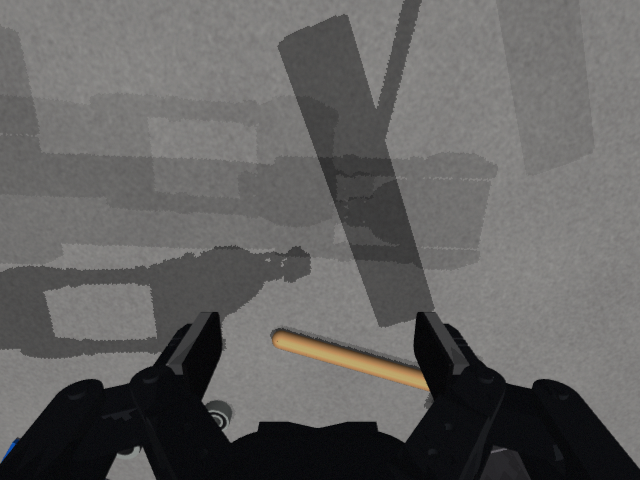

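```bash
python3 - <<'E'
from h import *
for n in ['top0','side0']:
    z=np.load(f'pics/{n}.npz'); c={k:z[k] for k in ['fx','fy','cx','cy','rvec','tvec']}
    c={k:(float(v) if v.ndim==0 else v) for k,v in c.items()}
    W=world(z['d'],c); np.save(f'pics/{n}_W.npy',W)
    R=cv2.Rodrigues(c['rvec'])[0];print(n,'cam pos',-R.T@c['tvec'].ravel(), c['fx'])
    pts={'top0':dict(pin=(167,220),slim=(210,215),bearing=(162,268),housing=(208,277),t2=(272,264),t3=(357,259),tin=(425,237),block=(418,290),wide=(475,293),base=(295,450),wr=(328,179)),
     'side0':dict(pin=(204,446),slim=(229,375),housing=(320,405),tin=(348,175),block=(403,190),wide=(416,157))}[n]
    for k,(u,v) in pts.items(): print(k,np.round(W[v,u],3))
    # blobs above table
    Z=W[:,:,2]; m=((Z>0.012)&(Z<0.09)).astype(np.uint8)
    nn,l,st,ce=cv2.connectedComponentsWithStats(m)
    for i in range(1,nn):
        if st[i,4]>40 and st[i,4]<6000:
            w=W[l==i]; print(np.round(ce[i]),st[i,4],'min',np.round(w.min(0),3),'max',np.round(w.max(0),3))
E
```

```text
top0 cam pos [ 0.29340295 -0.01504531  1.18502247] 453.8192867134375
pin [0.578 0.393 0.041]
slim [0.611 0.292 0.004]
bearing [0.456 0.399 0.003]
housing [ 0.443  0.276 -0.002]
t2 [0.491 0.111 0.004]
t3 [ 0.524 -0.112  0.002]
tin [ 0.589 -0.28   0.042]
block [ 0.448 -0.263  0.061]
wide [ 0.461 -0.424  0.003]
base [0.098 0.003 0.27 ]
wr [ 0.74  -0.017  0.006]
[314. 126.] 1136 min [ 0.785 -0.021  0.012] max [0.953 0.08  0.081]
[356. 127.] 1277 min [ 0.785 -0.132  0.012] max [ 0.953 -0.029  0.08 ]
[418. 132.] 3121 min [ 0.785 -0.353  0.012] max [ 0.953 -0.139  0.082]
[255. 127.] 1521 min [0.826 0.116 0.012] max [0.913 0.279 0.089]
[313. 123.] 75 min [0.89  0.018 0.013] max [0.909 0.058 0.022]
[404. 126.] 50 min [ 0.898 -0.226  0.012] max [ 0.926 -0.206  0.021]
[322. 134.] 44 min [0.854 0.001 0.018] max [0.873 0.021 0.032]
[210. 216.] 116 min [0.588 0.272 0.013] max [0.618 0.302 0.044]
[165. 219.] 82 min [0.573 0.389 0.012] max [0.591 0.409 0.067]
[ 64. 253.] 1278 min [0.361 0.518 0.012] max [0.564 0.755 0.04 ]
[576. 248.] 857 min [ 0.536 -0.701  0.012] max [ 0.65  -0.639  0.09 ]
[425. 2
[... 1288 characters left out ...]
 -0.309  0.012] max [ 0.62  -0.251  0.042]
[403. 188.] 385 min [ 0.42  -0.286  0.012] max [ 0.481 -0.245  0.059]
[430. 234.] 515 min [ 0.332 -0.168  0.012] max [ 0.39  -0.119  0.06 ]
[130. 287.] 3279 min [0.825 0.118 0.012] max [0.912 0.284 0.09 ]
[598. 364.] 3809 min [-0.04  -0.077  0.012] max [0.089 0.088 0.09 ]
[228. 375.] 329 min [0.586 0.275 0.012] max [0.616 0.304 0.04 ]
[ 78. 435.] 1912 min [0.632 0.452 0.012] max [0.936 0.493 0.09 ]
[320. 406.] 544 min [0.417 0.256 0.012] max [0.462 0.301 0.034]
[ 52. 448.] 674 min [0.656 0.487 0.013] max [0.895 0.502 0.086]
[202. 443.] 237 min [0.57  0.394 0.013] max [0.588 0.41  0.064]
[278. 473.] 239 min [0.439 0.381 0.012] max [0.475 0.406 0.019]
```

```bash
python3 - <<'E'
from h import *
for n in ['top0','side0']:
    im=np.load(f'pics/{n}.npz')['im']; W=np.load(f'pics/{n}_W.npy')
    hsv=cv2.cvtColor(im,cv2.COLOR_RGB2HSV)
    m=cv2.inRange(hsv,(105,120,60),(130,255,255))
    nn,l,st,ce=cv2.connectedComponentsWithStats(m,connectivity=8)
    for i in range(1,nn):
        if st[i,4]<100: continue
        w=W[l==i]; w=w[~np.isnan(w[:,0])]
        c0=w.mean(0)
        if not(0.35<c0[0]<0.7): continue
        p=(w[:,:2]*1000).astype(np.float32); r=cv2.minAreaRect(p)
        print(n,r,'zmed',np.median(w[:,2]))
        # rib localisation in rect frame
        C,(a,b),ang=r; t=np.deg2rad(ang); q=(p-np.array(C))@np.array([[np.cos(t),-np.sin(t)],[np.sin(t),np.cos(t)]])
        inn=(abs(q[:,0])<a/2-9)&(abs(q[:,1])<b/2-9)
        for k in (0,1): print(' axis',k,np.histogram(q[inn,k],bins=np.arange(-70,71,10))[0])
        print(' mean inner',q[inn].mean(0))
    # flange / foot low zone
    for nm,x,y,rad in [('housing',.440,.277,.055),('block',.451,-.267,.065)]:
        sel=(np.hypot(W[:,:,0]-x,W[:,:,1]-y)<rad)
        v,u=np.where(sel); print(nm,'bbox px',u.min(),u.max(),v.min(),v.max())
        crop=im[v.min():v.max(),u.min():u.max(),::-1]; cv2.imwrite(f'pics/{n}_{nm}.png',cv2.resize(crop,None,fx=8,fy=8,interpolation=cv2.INTER_CUBIC)[:590,:790])
        lo=sel&(W[:,:,2]>0.005)&(W[:,:,2]<0.07); 
        g=cv2.cvtColor(im,cv2.COLOR_RGB2GRAY)
        for tag,mm in [('h',lo)]:
            pp=(W[mm][:,:2]*1000).astype(np.float32); print(tag,len(pp),cv2.minAreaRect(pp))
E
```

```text
top0 ((494.1771240234375, 111.21222686767578), (161.08575439453125, 98.30988311767578), 33.39573287963867) zmed 0.007605627957599668
 axis 0 [ 0  0  0  0 16 27  0  0  0  0  0  0  0  0]
 axis 1 [0 0 1 5 5 4 7 5 6 5 6 0 0 0]
 mean inner [-17.21917881   0.25629292]
top0 ((525.0543823242188, -110.75385284423828), (134.05747985839844, 133.9886474609375), 14.537182807922363) zmed 0.008306358711310894
 axis 0 [ 0  4  6  6  5  9 36  7  5  6  6  5  4  0]
 axis 1 [ 0  0  0  0  0  0 66  7  5  5  6  4  6  0]
 mean inner [-2.94721179  5.89845749]
housing bbox px 187 228 258 299
h 478 ((437.40576171875, 277.64337158203125), (95.02378845214844, 73.4402847290039), 4.153876304626465)
block bbox px 390 439 268 316
h 506 ((450.04974365234375, -275.4643249511719), (101.2869873046875, 81.657470703125), 50.48286056518555)
side0 ((521.9691162109375, -113.693115234375), (130.89170837402344, 147.0681610107422), 14.588255882263184) zmed 0.006116460690292792
 axis 0 [ 0 14 19 21 20 21 54 23 18 19 22 19 15  0]
 axis 1 [38 71  0  0  0  6 87 28  4  4  6  6  5 10]
 mean inner [ -0.78941745 -19.39150359]
side0 ((488.54345703125, 111.39518737792969), (159.75973510742188, 100.11907958984375), 33.33757781982422) zmed 0.006438529618335731
 axis 0 [ 0  1  1  1  2 78  1  0  0  1  1  1  0  1]
 axis 1 [ 0  0  0  9  9  8 11  8 12 10 14  7  0  0]
 mean inner [-14.94916133   6.30958355]
housing bbox px 287 353 379 445
h 1198 ((439.3746643066406, 278.8156433105469), (64.28530883789062, 63.84952163696289), 85.66085815429688)
block bbox px 374 428 177 218
h 632 ((451.24920654296875, -265.5697021484375), (90.32991027832031, 35.18584060668945), 16.091472625732422)
```

View pics/top0_housing.png

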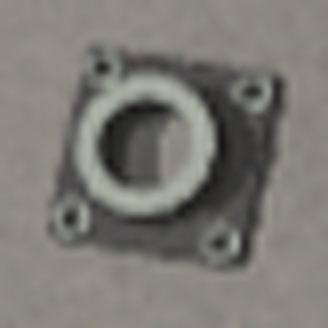

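View pics/top0_block.png

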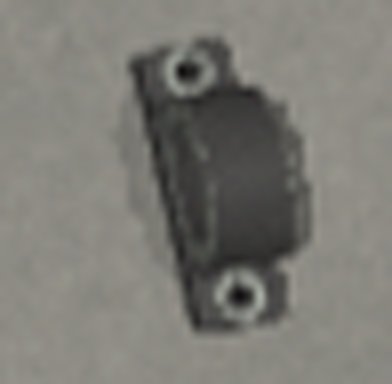

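```bash
cat >> h.py <<'E'
from scipy.spatial.transform import Rotation as Ro
def load(n):
    z=np.load(f'pics/{n}.npz'); return z['im'],z['d'],{k:(float(z[k]) if z[k].ndim==0 else z[k]) for k in ['fx','fy','cx','cy','rvec','tvec']}
def px2plane(c,u,v,z):
    R=cv2.Rodrigues(np.array(c['rvec'],float))[0]; t=np.array(c['tvec'],float).ravel(); o=-R.T@t
    r=R.T@np.array([(u-c['cx'])/c['fx'],(v-c['cy'])/c['fy'],1.]); return o+r*(z-o[2])/r[2]
def plan(x,y,z,yawdeg,half=180):
    """rows dp[cm], rotvec to reach TCP pose straight down, jaw at yaw"""
    s=bot.read_state(); R=Ro.from_rotvec(s['tcp_rot']).as_matrix(); p=s['tool_pos']
    best=None
    for k in range(0,360,half):
        a=np.deg2rad(yawdeg+k); X=np.array([0,0,-1.]);Y=np.array([np.cos(a),np.sin(a),0]);Rt=np.stack([X,Y,np.cross(X,Y)],1)
        rv=Ro.from_matrix(R.T@Rt).as_rotvec()
        if best is None or np.linalg.norm(rv)<np.linalg.norm(best[0]): best=(rv,yawdeg+k)
    dp=R.T@(np.array([x,y,z])-p)*100
    print('t %.2f'%s['time'],'pos',np.round(p,4),'yaw %.1f'%np.degrees(np.arctan2(R[1,1],R[0,1])),'q',np.round(s['q'],2),'F',np.round(s['wrist_force'],1),'w %.1f mm'%(s['width']*85.4))
    print('dp cm',np.round(dp,2),'rot',np.round(best[0],3),'->yaw',best[1],'rows>=%d'%max(np.ceil(np.linalg.norm(dp)/4.17),np.ceil(np.linalg.norm(best[0])/.125)))
E
python3 - <<'E'
from h import *
_,_,c=load('top0')
def ang(a,b): d=b-a; return np.degrees(np.arctan2(d[1],d[0]))
H=[px2plane(c,187+u/8,258+v/8,.008) for u,v in [(107,68),(255,93),(222,243),(72,217)]]
print('housing ctr',np.mean(H,0),[round(ang(H[i],H[(i+1)%4])%90,1) for i in range(4)])
B=[px2plane(c,390+u/8,268+v/8,.012) for u,v in [(188,70),(240,295)]]
print('block',np.mean(B,0),ang(*B), np.linalg.norm(B[0]-B[1]))
plan(.440,.277,.12,0)
E
```

```text
housing ctr [0.44107117 0.27519255 0.008     ] [np.float64(85.3), np.float64(85.1), np.float64(85.1), np.float64(84.8)]
block [ 0.45229852 -0.27024632  0.012     ] -164.78825316658347 0.0741391377963456
t 0.15 pos [0.2362 0.6317 0.2442] yaw 69.5 q [ 1.18  0.26  1.61 -0.    1.27 -0.04] F [-1.3 -0.2 -0.8] w 85.5 mm
dp cm [ 12.47 -26.06  31.51] rot [1.213e+00 1.000e-03 2.000e-03] ->yaw 0 rows>=11
```

```bash
python3 - <<'E'
from h import *
s=bot.read_state()
im,d,c=load('wrist0'); W=world(d,c)
R=Ro.from_rotvec(s['tcp_rot']).as_matrix()
T=(W-s['tool_pos'])@R*1000
m=(d>0)&(W[:,:,2]>0.15)
print(T[m].max(0))
for u,v in [(213,316),(210,330),(425,316),(430,330),(320,430)]: print(u,v,np.round(T[v,u],1))
mm=m&(abs(T[:,:,1])>30)
x=T[:,:,0]; print(np.percentile(x[mm],[99,99.9]))
E
python3 -m creep '[{"grip":8.54,"dp":[2,-13,16],"rotation":[0.6,0,0]},{"grip":8.54,"dp":[4,-25,31.5],"rotation":[0.6,0,0]},{"grip":8.54,"dp":[4,-25,31.5],"rotation":[0.6,0,0]},{"grip":8.54,"dp":[4,-25,31.5],"rotation":[0.6,0,0]},{"grip":8.54,"dp":[4,-25,31.5],"rotation":[0.6,0,0]}]' 40
python3 -c "
from h import *
plan(.440,.277,.15,-4.9)"
```

```text
[ 1.90623628 74.77434062 12.56995728]
213 316 [ -6.2 -42.8 -11.6]
210 330 [-11.4 -42.8  -8.4]
425 316 [ -6.9  43.7 -12. ]
430 330 [-16.3  42.9 -11.4]
320 430 [-60.6   0.6 -10.2]
[-3.95503512  0.34055782]
time: 0.57
tool_pos: [0.3434, 0.4527, 0.2241]
tcp_rot: [0.75, 1.437, -0.751]
wrist_force: [-0.0, 0.2, 0.3]
width: 1.0
t 0.57 pos [0.3434 0.4527 0.2241] yaw 34.8 q [ 0.88  0.08  1.86 -0.    1.2   0.27] F [-0.   0.2  0.3] w 85.4 mm
dp cm [ 7.42 -2.11 19.94] rot [0.693 0.    0.   ] ->yaw -4.9 rows>=6
```

```bash

python3 -m creep '[{"grip":6.2,"dp":[3.7,-2.1,19.9],"rotation":[0.693,0,0]},{"grip":6.2,"dp":[7.4,-2.1,19.9],"rotation":[0.693,0,0]},{"grip":6.2,"dp":[7.4,-2.1,19.9],"rotation":[0.693,0,0]},{"grip":6.2,"dp":[7.4,-2.1,19.9],"rotation":[0.693,0,0]},{"grip":6.2,"dp":[7.4,-2.1,19.9],"rotation":[0.693,0,0]}]' 40
python3 -m creep '[{"grip":6.2,"dp":[0,0,0],"rotation":[0,0,0]}]'
python3 -c "
from h import *
plan(.440,.277,.15,-4.9)"
```

```text
time: 0.98
tool_pos: [0.4382, 0.2825, 0.1523]
tcp_rot: [1.223, 1.201, -1.222]
wrist_force: [0.0, 0.2, -0.4]
width: 0.726
time: 1.07
tool_pos: [0.4379, 0.2777, 0.1491]
tcp_rot: [1.219, 1.198, -1.231]
wrist_force: [-0.2, -0.6, -0.4]
width: 0.732
t 1.07 pos [0.4379 0.2777 0.1491] yaw -1.2 q [ 0.52  0.06  2.03 -0.    1.06  0.54] F [-0.2 -0.6 -0.4] w 62.5 mm
dp cm [-0.09  0.21  0.07] rot [0.064 0.006 0.004] ->yaw -4.9 rows>=1
```

```bash

python3 -m creep '[{"grip":6.2,"dp":[4,0.2,0.1],"rotation":[0.064,0,0]},{"grip":6.2,"dp":[4,0.2,0.1],"rotation":[0.064,0,0]},{"grip":6.2,"dp":[4,0.2,0.1],"rotation":[0.064,0,0]}]'
cat > look.py <<'E'
from h import *
import sys
s=bot.read_state(); im,d,c=snap('wrist',sys.argv[1]); W=world(d,c)
R=Ro.from_rotvec(s['tcp_rot']).as_matrix(); T=(W-s['tool_pos'])@R*1000
y=T[:,:,1];x=T[:,:,0]
w=s['width']*42.7
for sg in (1,-1):
    m=(d>0)&(abs(y*sg-w-4)<7)&(x>-25)&(x<25)&(abs(T[:,:,2])<14)&(W[:,:,2]>0.004)
    if m.any(): print('tip x',sg,np.round(np.percentile(x[m],[50,95,99,100]),1))
E
python3 look.py w1; python3 -c "
from h import *
plan(.440,.277,.03,-4.9)"
```

```text
time: 1.32
tool_pos: [0.4377, 0.2821, 0.1108]
tcp_rot: [1.259, 1.174, -1.27]
wrist_force: [0.2, 0.3, 0.3]
width: 0.723
tip x 1 [-11.7   4.4   7.5   9.3]
tip x -1 [-11.7   4.7   7.5   8.8]
t 1.37 pos [0.4391 0.2832 0.1126] yaw -4.3 q [0.53 0.1  2.06 0.   0.99 0.6 ] F [ 0.2 -0.   0.5] w 61.9 mm
dp cm [8.26 0.16 0.6 ] rot [0.011 0.001 0.002] ->yaw -4.9 rows>=2
```

View pics/w1.png

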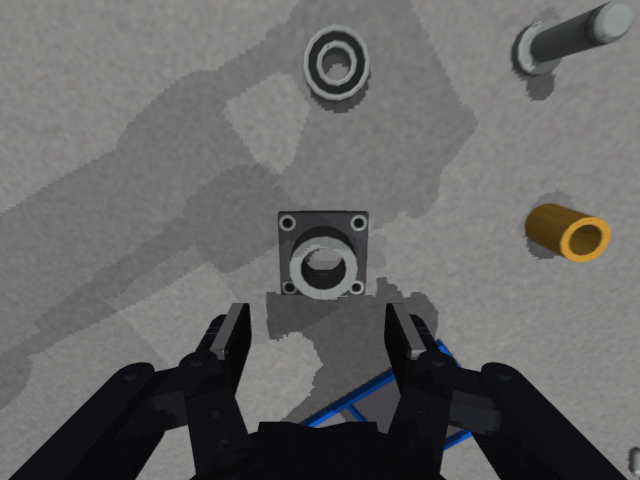

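```bash
python3 - <<'E'
from h import *
im,d,c=load('w1')
print('boss',px2plane(c,323.5,268,.032),'bearing',px2plane(c,336,62,.018),'slim',px2plane(c,584,240,.04),'pin',px2plane(c,614,20,.062))
H=[px2plane(c,u,v,.008) for u,v in [(287,223),(358,223),(357,288),(290,288)]]
print(np.mean(H,0),H[1]-H[0])
for i in range(3): print(bot.read_state()['tool_pos'])
plan(.440,.277,.07,-4.9)
E
```

```text
boss [0.44045773 0.27848039 0.032     ] bearing [0.45649106 0.40125695 0.018     ] slim [0.60155317 0.28865216 0.04      ] pin [0.57897124 0.40136315 0.062     ]
[0.44030798 0.27739446 0.008     ] [ 0.04985901 -0.00371404  0.        ]
[0.43905376 0.28322755 0.11259548]
[0.43905376 0.28322755 0.11259548]
[0.43905376 0.28322755 0.11259548]
t 1.37 pos [0.4391 0.2832 0.1126] yaw -4.3 q [0.53 0.1  2.06 0.   0.99 0.6 ] F [ 0.2 -0.   0.5] w 61.9 mm
dp cm [4.26 0.15 0.61] rot [0.011 0.001 0.002] ->yaw -4.9 rows>=2
```

```bash

python3 -m creep '[{"grip":6.2,"dp":[2.2,0.1,0.6],"rotation":[0.01,0,0]},{"grip":6.2,"dp":[4.3,0.1,0.6],"rotation":[0.01,0,0]},{"grip":6.2,"dp":[4.3,0.1,0.6],"rotation":[0.01,0,0]},{"grip":6.2,"dp":[4.3,0.1,0.6],"rotation":[0.01,0,0]}]'
python3 -c "
from h import *
plan(.440,.2775,.022,-4.9)"
```

```text
time: 1.7
tool_pos: [0.4401, 0.2779, 0.0706]
tcp_rot: [1.27, 1.168, -1.271]
wrist_force: [-1.3, -0.1, 1.2]
width: 0.723
t 1.70 pos [0.4401 0.2779 0.0706] yaw -4.8 q [0.52 0.15 2.09 0.   0.9  0.6 ] F [-1.3 -0.1  1.2] w 61.7 mm
dp cm [4.86 0.   0.04] rot [0.001 0.    0.   ] ->yaw -4.9 rows>=2
```

```bash

python3 -m creep '[{"grip":6.2,"dp":[2,0,0],"rotation":[0,0,0]},{"grip":6.2,"dp":[4,0,0],"rotation":[0,0,0]},{"grip":6.2,"dp":[4.85,0,0],"rotation":[0,0,0]},{"grip":6.2,"dp":[4.85,0,0],"rotation":[0,0,0]},{"grip":4.2,"dp":[4.85,0,0],"rotation":[0,0,0]}]'
python3 -m creep '[{"grip":4.2,"dp":[0,0,0],"rotation":[0,0,0]},{"grip":4.2,"dp":[0,0,0],"rotation":[0,0,0]},{"grip":4.2,"dp":[0,0,0],"rotation":[0,0,0]},{"grip":4.2,"dp":[0,0,0],"rotation":[0,0,0]},{"grip":4.2,"dp":[0,0,0],"rotation":[0,0,0]}]' 60
python3 -c "
from h import *
plan(.440,.2775,.022,-4.9)"
```

```text
time: 2.12
tool_pos: [0.4409, 0.2779, 0.0225]
tcp_rot: [1.272, 1.167, -1.271]
wrist_force: [-0.2, 0.0, -0.3]
width: 0.601
time: 2.53
tool_pos: [0.4417, 0.2782, 0.0233]
tcp_rot: [1.275, 1.167, -1.27]
wrist_force: [-0.8, 0.4, 6.7]
width: 0.514
t 2.53 pos [0.4417 0.2782 0.0233] yaw -4.9 q [0.51 0.22 2.11 0.   0.8  0.6 ] F [-0.8  0.4  6.7] w 43.9 mm
dp cm [ 0.13 -0.16  0.09] rot [-0.    -0.002 -0.002] ->yaw -4.9 rows>=1
```

```bash

python3 -m creep '[{"grip":3.6,"dp":[-0.5,0,0],"rotation":[0,0,0]},{"grip":3.6,"dp":[-2,0,0],"rotation":[0,0,0]},{"grip":3.6,"dp":[-4,0,0],"rotation":[0,0,0]},{"grip":3.6,"dp":[-6,0,0],"rotation":[0,0,0]},{"grip":3.6,"dp":[-6,0,0],"rotation":[0,0,0]}]' 60
python3 -c "
from h import *
plan(.5157,.1273,.083,33.4)"
```

```text
time: 2.95
tool_pos: [0.4427, 0.2784, 0.0849]
tcp_rot: [1.277, 1.166, -1.267]
wrist_force: [1.3, 0.8, -4.0]
width: 0.514
t 2.95 pos [0.4427 0.2784 0.0849] yaw -4.9 q [ 0.51  0.13  2.08 -0.    0.92  0.6 ] F [ 1.3  0.8 -4. ] w 43.9 mm
dp cm [ 0.19  8.57 14.43] rot [-0.669 -0.002 -0.006] ->yaw 33.4 rows>=6
```

Held (−4 N is its weight). Carry to the large cell.

```bash

python3 -m creep '[{"grip":3.6,"dp":[0,1.7,2.9],"rotation":[-0.12,0,0]},{"grip":3.6,"dp":[0,3.4,5.8],"rotation":[-0.24,0,0]},{"grip":3.6,"dp":[0,5.1,8.7],"rotation":[-0.36,0,0]},{"grip":3.6,"dp":[0,6.8,11.6],"rotation":[-0.48,0,0]},{"grip":3.6,"dp":[0,8.6,14.4],"rotation":[-0.6,0,0]}]' 60
python3 -m creep '[{"grip":3.6,"dp":[0,0,0],"rotation":[-0.067,0,0]},{"grip":3.6,"dp":[0,0,0],"rotation":[-0.067,0,0]},{"grip":3.6,"dp":[0,0,0],"rotation":[-0.067,0,0]}]' 60
python3 look.py w2
python3 -c "
from h import *
plan(.5157,.1273,.04,33.4)"
```

```text
time: 3.37
tool_pos: [0.5123, 0.1253, 0.0798]
tcp_rot: [0.818, 1.413, -0.821]
wrist_force: [-0.9, 0.3, -4.2]
width: 0.518
time: 3.62
tool_pos: [0.5122, 0.1264, 0.08]
tcp_rot: [0.775, 1.43, -0.777]
wrist_force: [0.3, -0.1, -4.5]
width: 0.517
tip x 1 [-8.9 15.8 16.4 18.4]
tip x -1 [-8.8 15.7 16.5 18. ]
t 3.67 pos [0.5121 0.1271 0.0802] yaw 33.0 q [ 0.2   0.15  2.07  0.    0.92 -0.38] F [-0.2 -0.4 -4.9] w 44.2 mm
dp cm [4.02 0.32 0.18] rot [-0.006 -0.001  0.002] ->yaw 33.4 rows>=1
```

View pics/w2.png

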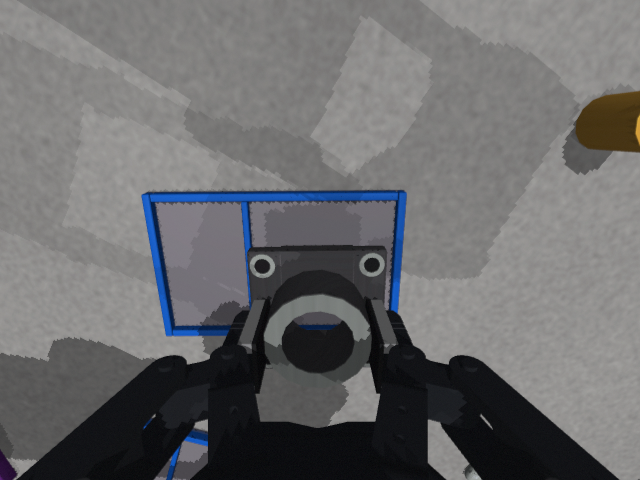

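```bash
python3 - <<'E'
from h import *
im,d,c=load('w2')
P={k:px2plane(c,u,v,.009)[:2] for k,(u,v) in dict(tl=(143.5,193.5),tr=(405.5,191.5),bl=(166,331)).items()}
print(P,np.linalg.norm(P['tl']-P['tr']))
a,b=P['tl'],P['tr']; e=(b-a)/np.linalg.norm(b-a); print('yaw',np.degrees(np.arctan2(e[1],e[0])))
n=np.array([e[1],-e[0]]); n=n if n@(P['bl']-a)>0 else -n
ctr=(a+b)/2+n*.049; print('center',ctr,'large',ctr+e*.029, 'narrow',ctr-e*.047)
# housing flange estimated: holes at z
zf=.080-.022+.008+.002
h=np.array([px2plane(c,u,v,.0655)[:2] for u,v in [(262,265),(372,265)]]); print('holes',h,np.linalg.norm(h[0]-h[1]),'ctr',h.mean(0)+n*np.linalg.norm(h[0]-h[1])/2)
E
```

```text
{'tl': array([0.39935475, 0.11058775]), 'tr': array([0.52858807, 0.19572968]), 'bl': array([0.45025357, 0.03166249])} 0.1547591633379723
yaw 33.3778264815984
center [0.49092913 0.11224073] large [0.5151459 0.1281953] narrow [0.45168127 0.08638332]
holes [[0.4769285  0.13390137]
 [0.51885497 0.16109684]] 0.04997421713014373 ctr [0.51163858 0.12663335]
```

```bash

python3 -m creep '[{"grip":3.6,"dp":[1.5,0.3,0.1],"rotation":[0,0,0]},{"grip":3.6,"dp":[3,0.3,0.1],"rotation":[0,0,0]},{"grip":3.6,"dp":[4,0.3,0.1],"rotation":[0,0,0]},{"grip":3.6,"dp":[4.8,0.3,0.1],"rotation":[0,0,0]},{"grip":3.6,"dp":[5.1,0.3,0.1],"rotation":[0,0,0]}]'
python3 -m creep '[{"grip":3.6,"dp":[0,0,0],"rotation":[0,0,0]},{"grip":3.6,"dp":[0,0,0],"rotation":[0,0,0]}]'
python3 -c "
from h import *
plan(.5151,.1282,.0263,33.4)"
```

```text
time: 4.08
tool_pos: [0.5147, 0.1282, 0.0286]
tcp_rot: [0.771, 1.432, -0.775]
wrist_force: [-0.9, 0.5, -4.4]
width: 0.516
time: 4.25
tool_pos: [0.5165, 0.1281, 0.0305]
tcp_rot: [0.773, 1.429, -0.773]
wrist_force: [0.5, 0.2, -4.5]
width: 0.515
t 4.25 pos [0.5165 0.1281 0.0305] yaw 33.2 q [ 0.2   0.23  2.09  0.    0.82 -0.38] F [ 0.5  0.2 -4.5] w 44.0 mm
dp cm [ 0.42 -0.11 -0.08] rot [-0.004 -0.     0.   ] ->yaw 33.4 rows>=1
```

```bash

python3 -m creep '[{"grip":3.6,"dp":[0.1,0,0],"rotation":[0,0,0]},{"grip":3.6,"dp":[0.2,0,0],"rotation":[0,0,0]},{"grip":3.6,"dp":[0.3,0,0],"rotation":[0,0,0]},{"grip":3.6,"dp":[0.3,0,0],"rotation":[0,0,0]}]'
```

```text
time: 4.58
tool_pos: [0.5167, 0.1278, 0.0277]
tcp_rot: [0.774, 1.428, -0.773]
wrist_force: [-0.2, 0.3, -4.7]
width: 0.515
```

```bash

python3 -m creep '[{"grip":3.6,"dp":[0.1,0,0],"rotation":[0,0,0]},{"grip":3.6,"dp":[0.1,0,0],"rotation":[0,0,0]}]'
python3 -m creep '[{"grip":3.6,"dp":[0.1,0,0],"rotation":[0,0,0]},{"grip":3.6,"dp":[0.1,0,0],"rotation":[0,0,0]}]'
```

```text
time: 4.75
tool_pos: [0.5165, 0.1277, 0.0264]
tcp_rot: [0.773, 1.429, -0.773]
wrist_force: [-0.2, 0.8, -4.2]
width: 0.512
time: 4.92
tool_pos: [0.5165, 0.1277, 0.0263]
tcp_rot: [0.773, 1.429, -0.774]
wrist_force: [-4.0, -1.9, 4.1]
width: 0.516
```

```bash

python3 -m creep '[{"grip":5.0,"dp":[0,0,0],"rotation":[0,0,0]},{"grip":6.2,"dp":[0,0,0],"rotation":[0,0,0]},{"grip":6.2,"dp":[0,0,0],"rotation":[0,0,0]},{"grip":6.2,"dp":[0,0,0],"rotation":[0,0,0]},{"grip":6.2,"dp":[0,0,0],"rotation":[0,0,0]}]'
python3 -m creep '[{"grip":6.2,"dp":[-3,0,0],"rotation":[0,0,0]},{"grip":6.2,"dp":[-6,0,0],"rotation":[0,0,0]},{"grip":6.2,"dp":[-9.5,0,0],"rotation":[0,0,0]},{"grip":6.2,"dp":[-9.5,0,0],"rotation":[0,0,0]}]'
python3 look.py w3
python3 - <<'E'
from h import *
plan(.602,.2885,.12,33.4)
im,d,c=load('w3');W=world(d,c)
m=(np.hypot(W[:,:,0]-.515,W[:,:,1]-.128)<.06)&(W[:,:,2]>.006)&(W[:,:,2]<.045)
print(np.histogram(W[m][:,2],bins=np.arange(0.004,.045,.003)))
E
```

```text
time: 5.33
tool_pos: [0.5168, 0.1279, 0.0256]
tcp_rot: [0.774, 1.428, -0.773]
wrist_force: [-0.1, 0.3, -0.2]
width: 0.726
time: 5.67
tool_pos: [0.5217, 0.1289, 0.1278]
tcp_rot: [0.779, 1.419, -0.766]
wrist_force: [1.7, 0.0, 0.9]
width: 0.726
tip x 1 [-11.9   4.3   7.5   8.5]
tip x -1 [-11.6   4.5   7.7   9.1]
t 5.72 pos [0.5203 0.1286 0.1252] yaw 33.2 q [ 0.2   0.1   2.03  0.    1.   -0.38] F [ 0.1  0.  -0.4] w 62.0 mm
dp cm [ 0.63 15.58 -8.92] rot [-0.004  0.004 -0.009] ->yaw 33.4 rows>=5
(array([ 163, 2799, 2962,  122,  121,  128,  115,  130,  131,  205, 1738,
          6,    0]), array([0.004, 0.007, 0.01 , 0.013, 0.016, 0.019, 0.022, 0.025, 0.028,
       0.031, 0.034, 0.037, 0.04 , 0.043]))
```

View pics/w3.png

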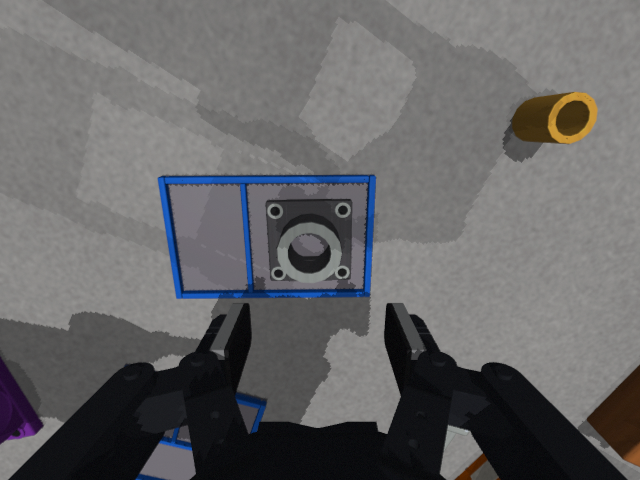

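```bash

python3 -m creep '[{"grip":5.0,"dp":[0,4,-2.2],"rotation":[0.5,0,0]},{"grip":5,"dp":[0.5,8,-4.4],"rotation":[0.5,0,0]},{"grip":5,"dp":[0.5,12,-6.6],"rotation":[0.5,0,0]},{"grip":5,"dp":[0.5,15.6,-8.9],"rotation":[0.5,0,0]},{"grip":5,"dp":[0.5,15.6,-8.9],"rotation":[0.5,0,0]}]' 40
python3 -c "
from h import *
plan(.602,.2885,.12,-56.6)"
```

```text
time: 6.13
tool_pos: [0.6, 0.2923, 0.1143]
tcp_rot: [1.156, 1.245, -1.152]
wrist_force: [-0.5, 0.9, 0.6]
width: 0.587
t 6.13 pos [0.6    0.2923 0.1143] yaw 4.3 q [0.42 0.35 1.74 0.   1.05 0.34] F [-0.5  0.9  0.6] w 50.2 mm
dp cm [-0.57  0.17  0.39] rot [ 1.063 -0.003 -0.   ] ->yaw -56.6 rows>=9
```

```bash

python3 -m creep '[{"grip":5.0,"dp":[0,0.1,0.4],"rotation":[0.6,0,0]},{"grip":5,"dp":[0,0.1,0.4],"rotation":[0.6,0,0]},{"grip":5,"dp":[0,0.1,0.4],"rotation":[0.6,0,0]},{"grip":5,"dp":[0,0.1,0.4],"rotation":[0.6,0,0]},{"grip":5,"dp":[0,0.1,0.4],"rotation":[0.6,0,0]}]' 40
python3 -c "
from h import *
plan(.602,.2885,.12,-56.6)"
python3 -m creep '[{"grip":5.0,"dp":[0,0,0],"rotation":[0.46,0,0]},{"grip":5,"dp":[0,0,0],"rotation":[0.46,0,0]},{"grip":5,"dp":[0,0,0],"rotation":[0.46,0,0]},{"grip":5,"dp":[0,0,0],"rotation":[0.46,0,0]},{"grip":5,"dp":[0,0,0],"rotation":[0.46,0,0]}]' 40
python3 look.py w4
python3 -c "
from h import *
plan(.602,.2885,.06,-56.6)"
```

```text
time: 6.55
tool_pos: [0.5988, 0.2831, 0.1137]
tcp_rot: [1.583, 0.913, -1.588]
wrist_force: [-0.3, 0.1, -1.3]
width: 0.585
t 6.55 pos [0.5988 0.2831 0.1137] yaw -30.1 q [ 0.4   0.35  1.75 -0.    1.05  0.93] F [-0.3  0.1 -1.3] w 50.0 mm
dp cm [-0.63  0.01 -0.62] rot [0.462 0.003 0.001] ->yaw -56.6 rows>=4
time: 6.97
tool_pos: [0.5988, 0.2831, 0.114]
tcp_rot: [1.884, 0.571, -1.889]
wrist_force: [-0.1, 0.3, 0.4]
width: 0.584
tip x 1 [-10.6   6.6   9.6  11. ]
tip x -1 [-10.8   6.7   9.6  11.6]
t 7.02 pos [0.599  0.2831 0.1142] yaw -56.1 q [ 0.4   0.35  1.75 -0.    1.05  1.38] F [0.5 0.  0.6] w 50.3 mm
dp cm [ 5.42 -0.27 -0.56] rot [0.009 0.002 0.   ] ->yaw -56.6 rows>=2
```

View pics/w4.png

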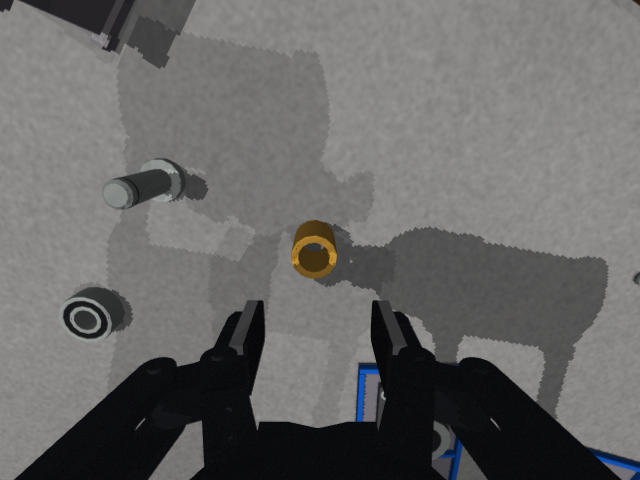

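```bash
python3 - <<'E'
from h import *
im,d,c=load('w4')
print('slim',px2plane(c,314,256,.04),'pin',px2plane(c,119,193,.062),'bearing',px2plane(c,87,319,.018))
E
python3 -m creep '[{"grip":5.0,"dp":[2,-0.3,-0.55],"rotation":[0,0,0]},{"grip":5,"dp":[4,-0.3,-0.55],"rotation":[0,0,0]},{"grip":5,"dp":[4,-0.3,-0.55],"rotation":[0,0,0]},{"grip":5,"dp":[4,-0.3,-0.55],"rotation":[0,0,0]}]' 40
python3 -c "
from h import *
plan(.602,.2885,.03,-56.6)"
```

```text
slim [0.60265647 0.28894751 0.04      ] pin [0.58199891 0.39975105 0.062     ] bearing [0.45818814 0.39912967 0.018     ]
time: 7.35
tool_pos: [0.6008, 0.2884, 0.0733]
tcp_rot: [1.88, 0.574, -1.889]
wrist_force: [-0.2, -0.5, 0.8]
width: 0.581
t 7.35 pos [0.6008 0.2884 0.0733] yaw -56.1 q [ 0.41  0.4   1.76 -0.    0.98  1.39] F [-0.2 -0.5  0.8] w 49.6 mm
dp cm [ 4.33  0.06 -0.12] rot [0.009 0.005 0.001] ->yaw -56.6 rows>=2
```

```bash

python3 -m creep '[{"grip":5.0,"dp":[1.5,0,-0.1],"rotation":[0,0,0]},{"grip":5,"dp":[3,0,-0.1],"rotation":[0,0,0]},{"grip":5,"dp":[4.3,0,-0.1],"rotation":[0,0,0]},{"grip":5,"dp":[4.3,0,-0.1],"rotation":[0,0,0]},{"grip":5,"dp":[4.3,0,-0.1],"rotation":[0,0,0]}]' 40
python3 -m creep '[{"grip":2,"dp":[0,0,0],"rotation":[0,0,0]},{"grip":2,"dp":[0,0,0],"rotation":[0,0,0]},{"grip":2,"dp":[0,0,0],"rotation":[0,0,0]},{"grip":2,"dp":[0,0,0],"rotation":[0,0,0]},{"grip":2,"dp":[0,0,0],"rotation":[0,0,0]}]' 40
python3 -m creep '[{"grip":2,"dp":[0,0,0],"rotation":[0,0,0]},{"grip":2,"dp":[-1.5,0,0],"rotation":[0,0,0]},{"grip":2,"dp":[-3.5,0,0],"rotation":[0,0,0]},{"grip":2,"dp":[-6,0,0],"rotation":[0,0,0]},{"grip":2,"dp":[-6,0,0],"rotation":[0,0,0]}]' 40
python3 -c "
from h import *
plan(.4517,.0864,.09,-56.6)"
```

```text
time: 7.77
tool_pos: [0.602, 0.2891, 0.0305]
tcp_rot: [1.882, 0.572, -1.889]
wrist_force: [0.7, -0.1, 0.4]
width: 0.585
time: 8.18
tool_pos: [0.604, 0.2901, 0.0332]
tcp_rot: [1.887, 0.573, -1.885]
wrist_force: [0.5, 0.1, 1.3]
width: 0.338
time: 8.6
tool_pos: [0.607, 0.2914, 0.099]
tcp_rot: [1.895, 0.574, -1.877]
wrist_force: [1.2, 1.0, 0.5]
width: 0.333
t 8.60 pos [0.607  0.2914 0.099 ] yaw -56.2 q [0.41 0.37 1.74 0.   1.01 1.39] F [1.2 1.  0.5] w 28.4 mm
dp cm [ 0.69  8.41 24.31] rot [ 0.007 -0.009 -0.002] ->yaw -56.6 rows>=7
```

```bash

python3 -m creep '[{"grip":2,"dp":[0,1.2,3.5],"rotation":[0,0,0]},{"grip":2,"dp":[0,2.4,7],"rotation":[0,0,0]},{"grip":2,"dp":[0,3.6,10.5],"rotation":[0,0,0]},{"grip":2,"dp":[0,4.8,14],"rotation":[0,0,0]},{"grip":2,"dp":[0,6,17.5],"rotation":[0,0,0]}]' 40
python3 -m creep '[{"grip":2,"dp":[0,1.2,3.5],"rotation":[0,0,0]},{"grip":2,"dp":[0.3,2.4,6.8],"rotation":[0,0,0]},{"grip":2,"dp":[0.3,2.4,6.8],"rotation":[0,0,0]},{"grip":2,"dp":[0.3,2.4,6.8],"rotation":[0,0,0]}]' 40
python3 look.py w5
python3 -c "
from h import *
plan(.4517,.0864,.045,-56.6)"
```

```text
time: 9.02
tool_pos: [0.4898, 0.1415, 0.0923]
tcp_rot: [1.885, 0.573, -1.886]
wrist_force: [0.1, 0.2, -0.7]
width: 0.334
time: 9.35
tool_pos: [0.4464, 0.0837, 0.089]
tcp_rot: [1.887, 0.571, -1.889]
wrist_force: [0.2, 0.3, -1.7]
width: 0.334
tip x 1 [-10.1   8.7  19.4  24.6]
tip x -1 [-8.4  9.7 21.1 24.9]
t 9.40 pos [0.4481 0.0846 0.0897] yaw -56.3 q [0.13 0.   2.21 0.   0.93 1.11] F [0.4 0.2 0.2] w 28.5 mm
dp cm [ 4.47  0.05 -0.39] rot [ 0.005 -0.001 -0.   ] ->yaw -56.6 rows>=2
```

View pics/w5.png

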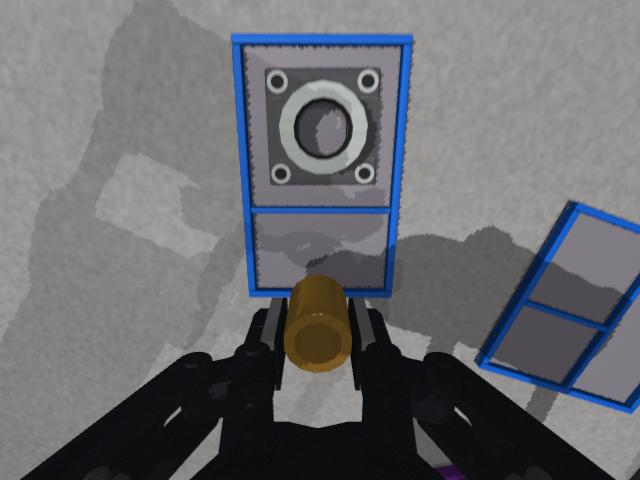

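```bash

python3 -m creep '[{"grip":2,"dp":[1.5,0,-0.4],"rotation":[0,0,0]},{"grip":2,"dp":[3,0,-0.4],"rotation":[0,0,0]},{"grip":2,"dp":[4.5,0,-0.4],"rotation":[0,0,0]},{"grip":2,"dp":[5,0,-0.4],"rotation":[0,0,0]},{"grip":2,"dp":[5,0,-0.4],"rotation":[0,0,0]}]' 40
python3 -m creep '[{"grip":2,"dp":[0,0,0],"rotation":[0,0,0]},{"grip":2,"dp":[0,0,0],"rotation":[0,0,0]}]' 40
python3 -c "
from h import *
plan(.4517,.0864,.036,-56.6)"
```

```text
time: 9.82
tool_pos: [0.4511, 0.0878, 0.0383]
tcp_rot: [1.883, 0.574, -1.888]
wrist_force: [-0.7, -0.6, -1.3]
width: 0.333
time: 9.98
tool_pos: [0.4527, 0.0876, 0.0403]
tcp_rot: [1.887, 0.573, -1.884]
wrist_force: [0.2, 0.1, -1.6]
width: 0.338
t 9.98 pos [0.4527 0.0876 0.0403] yaw -56.2 q [0.14 0.09 2.23 0.   0.82 1.12] F [ 0.2  0.1 -1.6] w 28.9 mm
dp cm [0.43 0.05 0.15] rot [ 0.007 -0.001 -0.001] ->yaw -56.6 rows>=1
```

```bash

python3 -m creep '[{"grip":2,"dp":[0.1,0,0],"rotation":[0,0,0]},{"grip":2,"dp":[0.2,0,0],"rotation":[0,0,0]},{"grip":2,"dp":[0.3,0,0],"rotation":[0,0,0]},{"grip":2,"dp":[0.3,0,0],"rotation":[0,0,0]}]' 40
python3 -m creep '[{"grip":2,"dp":[0.1,0,0],"rotation":[0,0,0]},{"grip":2,"dp":[0.1,0,0],"rotation":[0,0,0]}]' 40
python3 -m creep '[{"grip":2,"dp":[0.1,0,0],"rotation":[0,0,0]},{"grip":2,"dp":[0.1,0,0],"rotation":[0,0,0]}]' 40
```

```text
time: 10.32
tool_pos: [0.4516, 0.0871, 0.0366]
tcp_rot: [1.886, 0.572, -1.886]
wrist_force: [-0.1, 0.2, -0.9]
width: 0.336
time: 10.48
tool_pos: [0.4517, 0.0871, 0.0361]
tcp_rot: [1.886, 0.572, -1.886]
wrist_force: [-1.3, -0.6, 5.2]
width: 0.335
time: 10.65
tool_pos: [0.4518, 0.0871, 0.0361]
tcp_rot: [1.886, 0.573, -1.886]
wrist_force: [-5.9, -0.6, 13.8]
width: 0.332
```

```bash

python3 -m creep '[{"grip":2,"dp":[-0.1,0,0],"rotation":[0,0,0]},{"grip":3.2,"dp":[-0.1,0,0],"rotation":[0,0,0]},{"grip":5,"dp":[-0.1,0,0],"rotation":[0,0,0]},{"grip":5,"dp":[-0.1,0,0],"rotation":[0,0,0]},{"grip":5,"dp":[-0.1,0,0],"rotation":[0,0,0]}]' 40
python3 -m creep '[{"grip":5,"dp":[-3,0,0],"rotation":[0,0,0]},{"grip":5,"dp":[-6,0,0],"rotation":[0,0,0]},{"grip":5,"dp":[-9,0,0],"rotation":[0,0,0]},{"grip":5,"dp":[-10,0,0],"rotation":[0,0,0]},{"grip":5,"dp":[-10,0,0],"rotation":[0,0,0]}]' 40
python3 look.py w6
python3 -c "
from h import *
plan(.581,.400,.16,0)"
```

```text
time: 11.07
tool_pos: [0.4514, 0.0871, 0.0353]
tcp_rot: [1.886, 0.572, -1.886]
wrist_force: [0.0, 0.2, -0.1]
width: 0.582
time: 11.48
tool_pos: [0.4543, 0.0875, 0.1388]
tcp_rot: [1.892, 0.571, -1.879]
wrist_force: [0.4, 0.1, 0.4]
width: 0.587
tip x 1 [-10.6   6.4   9.5  11.5]
tip x -1 [-10.8   6.7   9.8  11.6]
t 11.53 pos [0.4526 0.0873 0.1366] yaw -56.2 q [ 0.14 -0.05  2.16 -0.    1.03  1.12] F [-0.2  0.6 -0.6] w 50.1 mm
dp cm [ -2.29 -18.85 -28.06] rot [-0.981 -0.002 -0.003] ->yaw 0 rows>=9
```

View pics/w6.png

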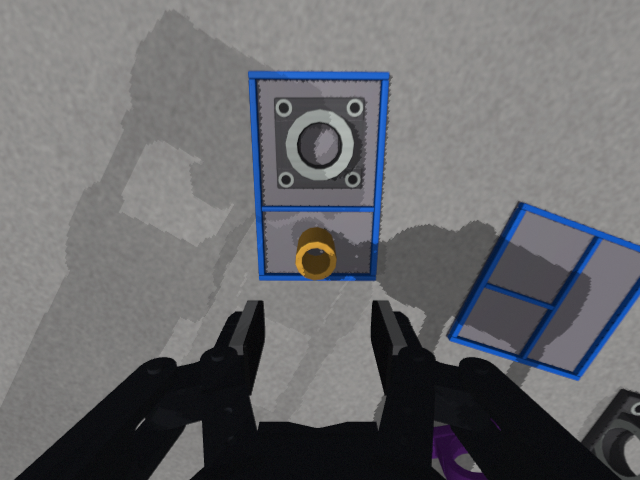

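```bash
python3 - <<'E'
from h import *
im,d,c=load('w6')
a,b,e=[px2plane(c,u,v,.009)[:2] for u,v in [(521,202),(448.5,338.5),(578.5,379.5)]]
print(a,b,e,np.linalg.norm(a-b),np.linalg.norm(b-e))
print('yaw',np.degrees(np.arctan2(*(b-a)[::-1])),np.degrees(np.arctan2(*(e-b)[::-1])),'ctr',(a+e)/2)
for C in [(a+e)/2,np.array([.5245,-.111])]:
    t=np.deg2rad(194.5);X=np.array([np.cos(t),np.sin(t)]);Y=np.array([-X[1],X[0]])
    for n,x,y in [('block',0,.035),('bearing',-.028,-.029),('pin',.035,-.029)]: print(n,C+X*x+Y*y)
print('slim',px2plane(c,315,257,.043))
plan(.457,.400,.12,-56.6)
E
```

```text
[ 0.56713927 -0.02613408] [ 0.44258145 -0.05983032] [ 0.47576106 -0.18964775] 0.12903521739195226 0.13399049094780516
yaw -164.86229300953806 -75.6628858023115 ctr [ 0.52145017 -0.10789091]
block [ 0.53021347 -0.14177608]
bearing [ 0.54129728 -0.07280399]
pin [ 0.48030398 -0.08857793]
block [ 0.5332633  -0.14488517]
bearing [ 0.54434711 -0.07591308]
pin [ 0.48335381 -0.09168702]
slim [0.45174164 0.08820895 0.043     ]
t 11.53 pos [0.4526 0.0873 0.1366] yaw -56.2 q [ 0.14 -0.05  2.16 -0.    1.03  1.12] F [-0.2  0.6 -0.6] w 50.1 mm
dp cm [  1.67 -25.75 -17.74] rot [ 0.007 -0.003 -0.001] ->yaw -56.6 rows>=8
```

```bash

python3 -m creep '[{"grip":5.8,"dp":[0,-3.2,-2.2],"rotation":[0,0,0]},{"grip":5.8,"dp":[0,-6.4,-4.4],"rotation":[0,0,0]},{"grip":5.8,"dp":[0,-9.6,-6.6],"rotation":[0,0,0]},{"grip":5.8,"dp":[0,-12.8,-8.8],"rotation":[0,0,0]},{"grip":5.8,"dp":[0,-16,-11],"rotation":[0,0,0]}]' 30
python3 -m creep '[{"grip":5.8,"dp":[0,-3.2,-2.2],"rotation":[0,0,0]},{"grip":5.8,"dp":[1,-6.4,-4.4],"rotation":[0,0,0]},{"grip":5.8,"dp":[2,-9.7,-6.7],"rotation":[0,0,0]},{"grip":5.8,"dp":[2,-9.7,-6.7],"rotation":[0,0,0]},{"grip":5.8,"dp":[2,-9.7,-6.7],"rotation":[0,0,0]}]' 30
python3 look.py w7
python3 -c "
from h import *
plan(.457,.400,.07,-56.6)"
```

```text
time: 11.95
tool_pos: [0.4521, 0.282, 0.1326]
tcp_rot: [1.882, 0.571, -1.89]
wrist_force: [1.1, -0.3, -0.1]
width: 0.681
time: 12.37
tool_pos: [0.4534, 0.3995, 0.1113]
tcp_rot: [1.877, 0.573, -1.889]
wrist_force: [0.2, -1.0, -0.3]
width: 0.677
tip x 1 [-11.3   5.2   8.3  10.7]
tip x -1 [-11.3   5.2   8.3  10.5]
t 12.42 pos [0.4539 0.3983 0.1121] yaw -56.1 q [ 0.68  0.25  1.88 -0.    1.02  1.66] F [ 0.4 -1.1  0.7] w 57.8 mm
dp cm [ 4.21  0.03 -0.38] rot [ 0.008  0.006 -0.001] ->yaw -56.6 rows>=2
```

View pics/w7.png

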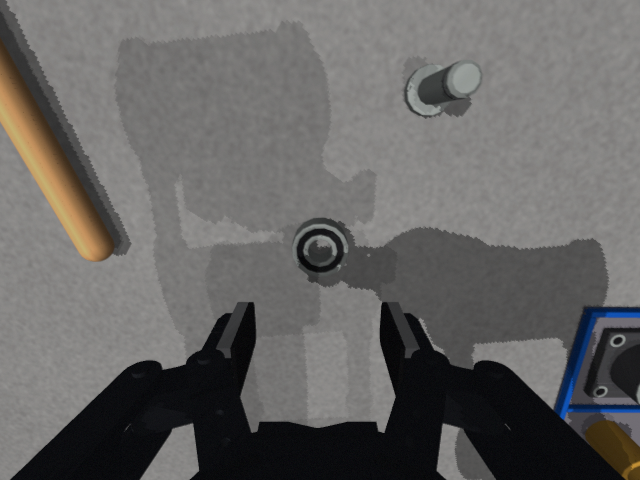

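```bash
python3 - <<'E'
from h import *
im,d,c=load('w7')
print('bearing',px2plane(c,320.5,249.5,.018),'pin',px2plane(c,462,78,.062))
E
python3 -m creep '[{"grip":5.8,"dp":[2,0,-0.4],"rotation":[0,0,0]},{"grip":5.8,"dp":[4.5,0,-0.4],"rotation":[0,0,0]},{"grip":5.8,"dp":[6.5,0,-0.4],"rotation":[0,0,0]},{"grip":5.8,"dp":[7,0,-0.4],"rotation":[0,0,0]},{"grip":5.8,"dp":[7,0,-0.4],"rotation":[0,0,0]}]' 30
python3 -m creep '[{"grip":5.8,"dp":[0,0,0],"rotation":[0,0,0]}]'
python3 -c "
from h import *
plan(.457,.400,.02,-56.6)"
```

```text
bearing [0.4573005  0.40016241 0.018     ] pin [0.57879439 0.40223326 0.062     ]
time: 12.83
tool_pos: [0.4573, 0.3983, 0.0428]
tcp_rot: [1.881, 0.569, -1.891]
wrist_force: [-0.7, 0.3, 0.7]
width: 0.678
time: 12.92
tool_pos: [0.4592, 0.4003, 0.0456]
tcp_rot: [1.886, 0.571, -1.887]
wrist_force: [0.0, -0.6, 0.4]
width: 0.677
t 12.92 pos [0.4592 0.4003 0.0456] yaw -56.3 q [ 0.68  0.34  1.91 -0.    0.89  1.66] F [ 0.  -0.6  0.4] w 57.8 mm
dp cm [ 2.56 -0.1   0.19] rot [ 0.005  0.001 -0.   ] ->yaw -56.6 rows>=1
```

```bash

python3 -m creep '[{"grip":5.8,"dp":[1,0,0.15],"rotation":[0,0,0]},{"grip":5.8,"dp":[2,0,0.15],"rotation":[0,0,0]},{"grip":5.8,"dp":[2.5,0,0.15],"rotation":[0,0,0]},{"grip":5.8,"dp":[2.5,0,0.15],"rotation":[0,0,0]},{"grip":5.8,"dp":[2.5,0,0.15],"rotation":[0,0,0]}]' 30
python3 look.py w8
python3 -c "
from h import *
plan(.457,.400,.02,-56.6)"
```

```text
time: 13.33
tool_pos: [0.4574, 0.4003, 0.0199]
tcp_rot: [1.885, 0.572, -1.887]
wrist_force: [0.3, 0.4, -1.0]
width: 0.68
tip x 1 [-11.4   5.3   8.1   9.8]
tip x -1 [-11.3   5.2   8.2  10.9]
t 13.38 pos [0.4578 0.4006 0.0203] yaw -56.2 q [ 0.68  0.37  1.93 -0.    0.85  1.66] F [0.2 0.2 0.5] w 57.9 mm
dp cm [0.03 0.   0.1 ] rot [ 0.007  0.    -0.   ] ->yaw -56.6 rows>=1
```

View pics/w8.png

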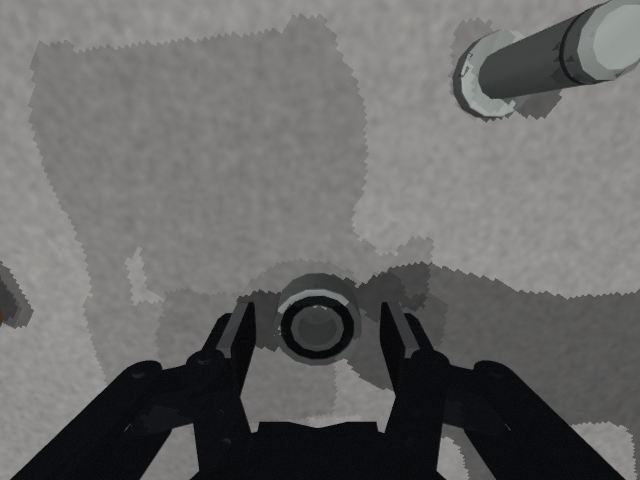

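```bash

python3 -m creep '[{"grip":3,"dp":[0,0,0],"rotation":[0,0,0]},{"grip":3,"dp":[0,0,0],"rotation":[0,0,0]},{"grip":3,"dp":[0,0,0],"rotation":[0,0,0]},{"grip":3,"dp":[0,0,0],"rotation":[0,0,0]},{"grip":3,"dp":[0,0,0],"rotation":[0,0,0]}]' 40
python3 -m creep '[{"grip":3,"dp":[0,0,0],"rotation":[0,0,0]},{"grip":3,"dp":[-1.5,0,0],"rotation":[0,0,0]},{"grip":3,"dp":[-3.5,0,0],"rotation":[0,0,0]},{"grip":3,"dp":[-6,0,0],"rotation":[0,0,0]},{"grip":3,"dp":[-9,0,0],"rotation":[0,0,0]}]' 40
python3 look.py w9
python3 -c "
from h import *
plan(.5428,-.0745,.11,-56.6)"
```

```text
time: 13.8
tool_pos: [0.4584, 0.4011, 0.0212]
tcp_rot: [1.888, 0.573, -1.885]
wrist_force: [0.3, -0.4, 3.6]
width: 0.442
time: 14.22
tool_pos: [0.4559, 0.3989, 0.1086]
tcp_rot: [1.88, 0.57, -1.89]
wrist_force: [0.1, -0.7, -1.1]
width: 0.443
tip x 1 [-10.4   6.5  12.5  20. ]
tip x -1 [-9.3  6.9 15.6 21.1]
t 14.27 pos [0.4599 0.4022 0.1168] yaw -56.2 q [ 0.68  0.25  1.87 -0.    1.01  1.66] F [1.8 1.  3.7] w 38.4 mm
dp cm [ 0.53 44.23 19.61] rot [ 0.007 -0.006  0.   ] ->yaw -56.6 rows>=12
```

View pics/w9.png

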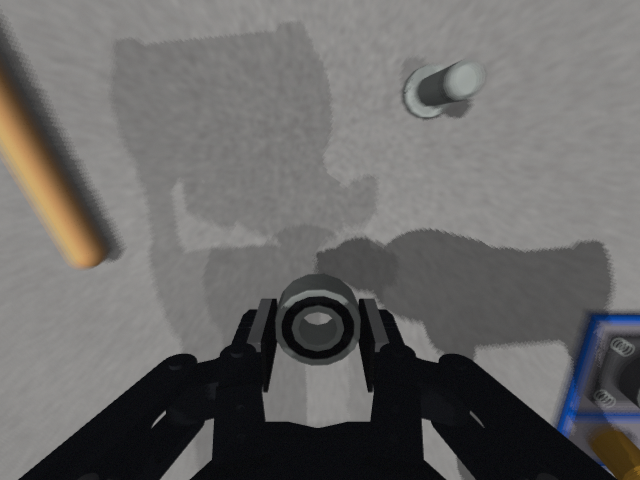

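```bash

python3 -m creep '[{"grip":3,"dp":[0,3.4,1.5],"rotation":[0,0,0]},{"grip":3,"dp":[0,6.8,3],"rotation":[0,0,0]},{"grip":3,"dp":[0,10.2,4.5],"rotation":[0,0,0]},{"grip":3,"dp":[0,13.6,6],"rotation":[0,0,0]},{"grip":3,"dp":[0,17,7.5],"rotation":[0,0,0]}]' 40
python3 -m creep '[{"grip":3,"dp":[0,3.4,1.5],"rotation":[0,0,0]},{"grip":3,"dp":[0,6.8,3],"rotation":[0,0,0]},{"grip":3,"dp":[0,10.2,4.5],"rotation":[0,0,0]},{"grip":3,"dp":[0,13.6,6],"rotation":[0,0,0]},{"grip":3,"dp":[0,17,7.5],"rotation":[0,0,0]}]' 40
python3 -m creep '[{"grip":3,"dp":[0,3.4,1.5],"rotation":[0,0,0]},{"grip":3,"dp":[0,6.8,3],"rotation":[0,0,0]},{"grip":3,"dp":[0,10.2,4.6],"rotation":[0,0,0]},{"grip":3,"dp":[0,10.2,4.6],"rotation":[0,0,0]},{"grip":3,"dp":[0,10.2,4.6],"rotation":[0,0,0]}]' 40
python3 look.py w10
python3 -c "
from h import *
plan(.5428,-.0745,.05,-56.6)"
```

```text
time: 14.68
tool_pos: [0.4893, 0.2158, 0.1098]
tcp_rot: [1.884, 0.573, -1.886]
wrist_force: [1.0, -0.2, -0.5]
width: 0.442
time: 15.1
tool_pos: [0.5215, 0.0327, 0.1098]
tcp_rot: [1.885, 0.573, -1.887]
wrist_force: [-0.2, -0.3, -0.5]
width: 0.445
time: 15.52
tool_pos: [0.5402, -0.0778, 0.1098]
tcp_rot: [1.888, 0.57, -1.89]
wrist_force: [-0.1, 0.6, -1.1]
width: 0.449
tip x 1 [-10.7   6.3  12.4  20.2]
tip x -1 [-9.3  7.  15.3 20.9]
t 15.57 pos [ 0.5399 -0.0763  0.1097] yaw -56.4 q [-0.19  0.15  2.01  0.    0.99  0.8 ] F [-1.   0.  -2.2] w 38.1 mm
dp cm [ 5.97  0.02 -0.35] rot [0.004 0.001 0.001] ->yaw -56.6 rows>=2
```

View pics/w10.png

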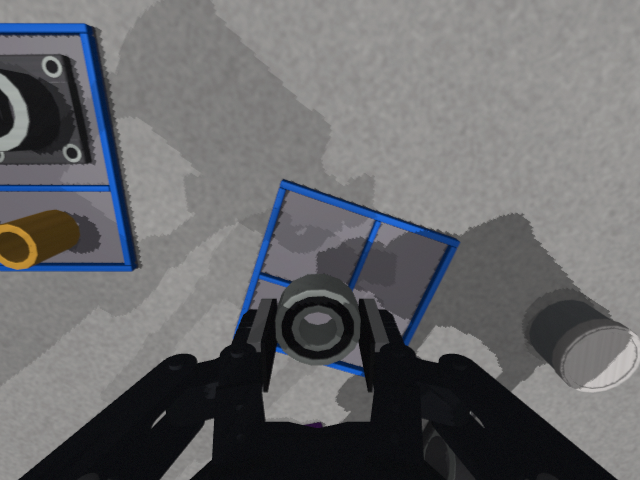

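```bash
python3 - <<'E'
from h import *
im,d,c=load('w10')
a,b,r1,r2,r3=[px2plane(c,u,v,.009)[:2] for u,v in [(282.5,180),(460,240.5),(260.5,275),(352,291),(378,220)]]
e=(b-a)/np.linalg.norm(b-a);print(a,b,np.linalg.norm(b-a),'yaw',np.degrees(np.arctan2(e[1],e[0])))
# a->b is tray +y direction; a is corner x=-66,y=-67
X=np.array([e[1],-e[0]]); print('X',X)
C=(a+b)/2+X*.066; print('C',C)
for n,p in [('r1',r1),('r2',r2),('r3',r3)]: print(n,((p-C)@X*1e3).round(1),((p-C)@e*1e3).round(1))
for n,x,y in [('block',0,.035),('bearing',-.028,-.029),('pin',.035,-.029)]: print(n,C+X*x+e*y)
E
```

```text
[ 0.56938469 -0.02966579] [ 0.60266825 -0.15716786] 0.1317747034078923 yaw -75.36981063761944
X [-0.96757622 -0.25257921]
C [ 0.52216644 -0.11008705]
r1 5.6 -61.0
r2 -4.0 7.4
r3 -61.1 5.1
block [ 0.53100671 -0.14395222]
bearing [ 0.54193378 -0.07495513]
pin [ 0.48097647 -0.09086762]
```

```bash

python3 -m creep '[{"grip":3,"dp":[2,0,-0.2],"rotation":[0,0,0]},{"grip":3,"dp":[4,0,-0.2],"rotation":[0,0,0]},{"grip":3,"dp":[6,0,-0.2],"rotation":[0,0,0]},{"grip":3,"dp":[7.3,0,-0.2],"rotation":[0,0,0]},{"grip":3,"dp":[7.8,0,-0.2],"rotation":[0,0,0]}]' 40
python3 -m creep '[{"grip":3,"dp":[0,0,0],"rotation":[0,0,0]},{"grip":3,"dp":[0,0,0],"rotation":[0,0,0]},{"grip":3,"dp":[0,0,0],"rotation":[0,0,0]}]' 40
python3 -c "
from h import *
plan(.542,-.075,.0235,-56.6)"
```

```text
time: 15.98
tool_pos: [0.5395, -0.0725, 0.0295]
tcp_rot: [1.881, 0.577, -1.89]
wrist_force: [-1.0, 0.2, -0.5]
width: 0.443
time: 16.23
tool_pos: [0.5432, -0.0742, 0.0335]
tcp_rot: [1.887, 0.572, -1.883]
wrist_force: [0.3, 0.5, -0.7]
width: 0.444
t 16.23 pos [ 0.5432 -0.0742  0.0335] yaw -56.2 q [-0.18  0.25  2.05  0.    0.83  0.8 ] F [ 0.3  0.5 -0.7] w 37.9 mm
dp cm [ 1.   -0.    0.14] rot [ 0.007 -0.001 -0.001] ->yaw -56.6 rows>=1
```

```bash

python3 -m creep '[{"grip":3,"dp":[0.3,0,0.1],"rotation":[0,0,0]},{"grip":3,"dp":[0.6,0,0.1],"rotation":[0,0,0]},{"grip":3,"dp":[0.8,0,0.1],"rotation":[0,0,0]},{"grip":3,"dp":[0.8,0,0.1],"rotation":[0,0,0]},{"grip":3,"dp":[0.8,0,0.1],"rotation":[0,0,0]}]' 40
python3 -m creep '[{"grip":3,"dp":[0.1,0,0],"rotation":[0,0,0]},{"grip":3,"dp":[0.1,0,0],"rotation":[0,0,0]}]' 40
python3 -m creep '[{"grip":3,"dp":[0.1,0,0],"rotation":[0,0,0]},{"grip":3,"dp":[0.1,0,0],"rotation":[0,0,0]}]' 40
```

```text
time: 16.65
tool_pos: [0.5414, -0.0753, 0.0244]
tcp_rot: [1.886, 0.572, -1.886]
wrist_force: [-0.5, 0.1, 0.0]
width: 0.445
time: 16.82
tool_pos: [0.5415, -0.0754, 0.0242]
tcp_rot: [1.886, 0.572, -1.886]
wrist_force: [-1.6, 0.6, 4.6]
width: 0.448
time: 16.98
tool_pos: [0.5416, -0.0754, 0.0241]
tcp_rot: [1.886, 0.573, -1.887]
wrist_force: [-5.1, 0.4, 11.2]
width: 0.447
```

```bash

python3 -m creep '[{"grip":3,"dp":[-0.1,0,0],"rotation":[0,0,0]},{"grip":4.2,"dp":[-0.1,0,0],"rotation":[0,0,0]},{"grip":5.2,"dp":[-0.1,0,0],"rotation":[0,0,0]},{"grip":5.2,"dp":[-0.1,0,0],"rotation":[0,0,0]},{"grip":5.2,"dp":[-0.1,0,0],"rotation":[0,0,0]}]' 40
python3 -m creep '[{"grip":5.2,"dp":[-3,0,0],"rotation":[0,0,0]},{"grip":5,"dp":[-6,0,0],"rotation":[0,0,0]},{"grip":5,"dp":[-10,0,0],"rotation":[0,0,0]},{"grip":5,"dp":[-13,0,0],"rotation":[0,0,0]},{"grip":5,"dp":[-13,0,0],"rotation":[0,0,0]}]' 40
python3 look.py w11
python3 -c "
from h import *
plan(.580,.4005,.16,-56.6)"
```

```text
time: 17.4
tool_pos: [0.5414, -0.0753, 0.0233]
tcp_rot: [1.886, 0.573, -1.886]
wrist_force: [-0.0, -0.8, 0.0]
width: 0.612
time: 17.82
tool_pos: [0.5466, -0.0762, 0.1612]
tcp_rot: [1.895, 0.566, -1.872]
wrist_force: [2.3, 0.6, 0.2]
width: 0.587
tip x 1 [-10.5   6.5   9.6  11.9]
tip x -1 [-10.8   6.5   9.5  11.6]
t 17.87 pos [ 0.5449 -0.0759  0.1581] yaw -56.2 q [-0.18  0.1   1.97  0.    1.07  0.8 ] F [ 0.1 -0.   0.7] w 50.1 mm
dp cm [ -0.24 -37.65 -29.4 ] rot [ 0.007 -0.007 -0.006] ->yaw -56.6 rows>=12
```

View pics/w11.png

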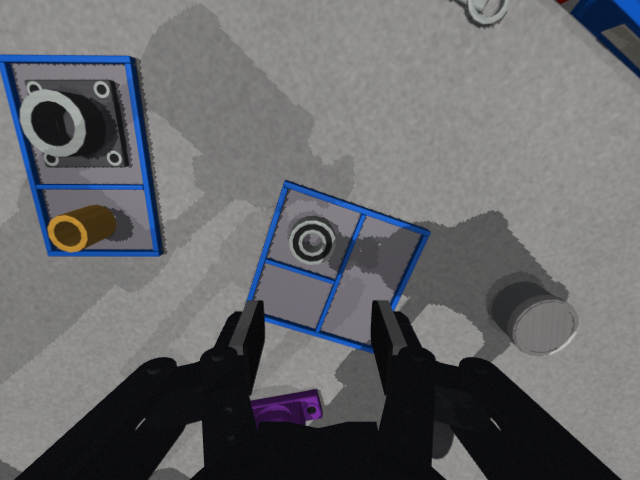

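```bash

python3 -m creep '[{"grip":4,"dp":[0,-3.1,-2.4],"rotation":[0,0,0]},{"grip":4,"dp":[0,-6.2,-4.9],"rotation":[0,0,0]},{"grip":4,"dp":[0,-9.3,-7.3],"rotation":[0,0,0]},{"grip":4,"dp":[0,-12.5,-9.8],"rotation":[0,0,0]},{"grip":4,"dp":[0,-15.7,-12.3],"rotation":[0,0,0]}]' 40
python3 -m creep '[{"grip":4,"dp":[0,-3.1,-2.4],"rotation":[0,0,0]},{"grip":4,"dp":[0,-6.2,-4.9],"rotation":[0,0,0]},{"grip":4,"dp":[0,-9.3,-7.3],"rotation":[0,0,0]},{"grip":4,"dp":[0,-12.5,-9.8],"rotation":[0,0,0]},{"grip":4,"dp":[0,-15.7,-12.3],"rotation":[0,0,0]}]' 40
python3 -m creep '[{"grip":4,"dp":[0,-3.1,-2.4],"rotation":[0,0,0]},{"grip":4,"dp":[0,-6.2,-4.9],"rotation":[0,0,0]},{"grip":4,"dp":[0,-6.2,-4.9],"rotation":[0,0,0]},{"grip":4,"dp":[0,-6.2,-4.9],"rotation":[0,0,0]}]' 40
python3 look.py w12
python3 -c "
from h import *
plan(.580,.4005,.10,-56.6)"
```

```text
time: 18.28
tool_pos: [0.5551, 0.125, 0.1516]
tcp_rot: [1.884, 0.572, -1.889]
wrist_force: [1.4, 0.5, -0.5]
width: 0.467
time: 18.7
tool_pos: [0.5701, 0.3239, 0.1511]
tcp_rot: [1.882, 0.572, -1.889]
wrist_force: [0.9, -0.1, 0.5]
width: 0.471
time: 19.03
tool_pos: [0.5762, 0.403, 0.1507]
tcp_rot: [1.88, 0.574, -1.887]
wrist_force: [0.1, -0.7, 0.0]
width: 0.472
tip x 1 [-11.7   6.9  10.7  12.7]
tip x -1 [-12.    7.3  10.4  14. ]
t 19.08 pos [0.5763 0.4014 0.1509] yaw -56.1 q [ 0.57  0.38  1.63 -0.    1.14  1.55] F [-0.8 -0.3 -0. ] w 40.2 mm
dp cm [ 5.08  0.27 -0.28] rot [ 0.008  0.004 -0.   ] ->yaw -56.6 rows>=2
```

View pics/w12.png

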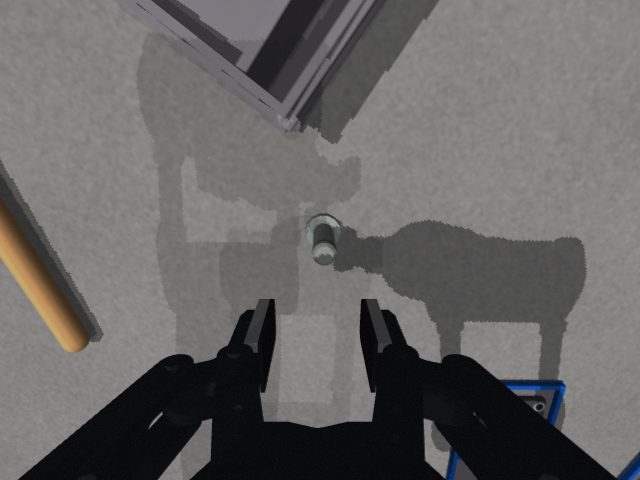

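```bash
python3 - <<'E'
from h import *
im,d,c=load('w12')
print('pin',px2plane(c,324.5,256,.062),px2plane(c,323.5,226,.005))
E
python3 -m creep '[{"grip":4,"dp":[2,0.3,-0.3],"rotation":[0,0,0]},{"grip":4,"dp":[4,0.3,-0.3],"rotation":[0,0,0]},{"grip":4,"dp":[5,0.3,-0.3],"rotation":[0,0,0]},{"grip":4,"dp":[5,0.3,-0.3],"rotation":[0,0,0]},{"grip":4,"dp":[5,0.3,-0.3],"rotation":[0,0,0]}]' 40
python3 -c "
from h import *
plan(.580,.4005,.045,-56.6)"
```

```text
pin [0.57929042 0.39994277 0.062     ] [0.58378838 0.40263475 0.005     ]
time: 19.5
tool_pos: [0.5811, 0.3987, 0.1021]
tcp_rot: [1.883, 0.57, -1.889]
wrist_force: [0.0, 0.5, 0.3]
width: 0.472
t 19.50 pos [0.5811 0.3987 0.1021] yaw -56.3 q [ 0.57  0.43  1.66 -0.    1.06  1.55] F [0.  0.5 0.3] w 40.3 mm
dp cm [ 5.71 -0.21 -0.03] rot [ 0.005  0.003 -0.   ] ->yaw -56.6 rows>=2
```

```bash

python3 -m creep '[{"grip":4,"dp":[1.5,-0.15,0],"rotation":[0,0,0]},{"grip":4,"dp":[3,-0.15,0],"rotation":[0,0,0]},{"grip":4,"dp":[4.5,-0.15,0],"rotation":[0,0,0]},{"grip":4,"dp":[5.7,-0.15,0],"rotation":[0,0,0]},{"grip":4,"dp":[5.7,-0.15,0],"rotation":[0,0,0]}]' 40
python3 -m creep '[{"grip":4,"dp":[0,0,0],"rotation":[0,0,0]},{"grip":1,"dp":[0,0,0],"rotation":[0,0,0]},{"grip":1,"dp":[0,0,0],"rotation":[0,0,0]},{"grip":1,"dp":[0,0,0],"rotation":[0,0,0]},{"grip":1,"dp":[0,0,0],"rotation":[0,0,0]}]' 40
python3 -m creep '[{"grip":1,"dp":[0,0,0],"rotation":[0,0,0]},{"grip":1,"dp":[0,0,0],"rotation":[0,0,0]}]' 40
python3 -m creep '[{"grip":1,"dp":[0,0,0],"rotation":[0,0,0]},{"grip":1,"dp":[-1.5,0,0],"rotation":[0,0,0]},{"grip":1,"dp":[-3.5,0,0],"rotation":[0,0,0]},{"grip":1,"dp":[-6,0,0],"rotation":[0,0,0]},{"grip":1,"dp":[-9,0,0],"rotation":[0,0,0]}]' 40
python3 look.py w13
python3 -c "
from h import *
plan(.481,-.0905,.13,-56.6)"
```

```text
time: 19.92
tool_pos: [0.5782, 0.4, 0.0416]
tcp_rot: [1.878, 0.57, -1.892]
wrist_force: [-0.8, -0.7, -0.9]
width: 0.473
time: 20.33
tool_pos: [0.5815, 0.4021, 0.0474]
tcp_rot: [1.888, 0.573, -1.884]
wrist_force: [-0.3, 0.7, 0.1]
width: 0.179
time: 20.5
tool_pos: [0.5815, 0.4021, 0.0474]
tcp_rot: [1.888, 0.573, -1.885]
wrist_force: [0.3, 0.8, 1.4]
width: 0.186
time: 20.92
tool_pos: [0.5794, 0.4007, 0.1357]
tcp_rot: [1.881, 0.571, -1.89]
wrist_force: [0.0, 0.2, -1.7]
width: 0.181
tip x 1 [-11.5  10.2  20.8  25. ]
tip x -1 [-11.8  11.3  21.7  24.9]
t 20.97 pos [0.5835 0.4033 0.145 ] yaw -56.2 q [ 0.57  0.39  1.62 -0.    1.12  1.55] F [1.3 1.1 5. ] w 15.8 mm
dp cm [ 1.22 35.35 35.98] rot [ 0.007 -0.008 -0.   ] ->yaw -56.6 rows>=13
```

View pics/w13.png

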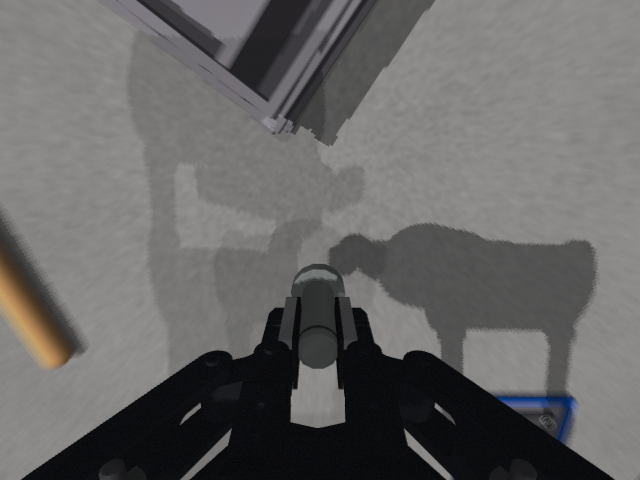

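```bash

python3 -m creep '[{"grip":1,"dp":[0,2.4,2.4],"rotation":[0,0,0]},{"grip":1,"dp":[0,4.9,5],"rotation":[0,0,0]},{"grip":1,"dp":[0,7.4,7.5],"rotation":[0,0,0]},{"grip":1,"dp":[0,9.8,10],"rotation":[0,0,0]},{"grip":1,"dp":[0,12.3,12.5],"rotation":[0,0,0]}]' 40
python3 -m creep '[{"grip":1,"dp":[0,2.4,2.4],"rotation":[0,0,0]},{"grip":1,"dp":[0,4.9,5],"rotation":[0,0,0]},{"grip":1,"dp":[0,7.4,7.5],"rotation":[0,0,0]},{"grip":1,"dp":[0,9.8,10],"rotation":[0,0,0]},{"grip":1,"dp":[0,12.3,12.5],"rotation":[0,0,0]}]' 40
python3 -c "
from h import *
plan(.481,-.0905,.13,-56.6)"
```

```text
time: 21.38
tool_pos: [0.5446, 0.2286, 0.1369]
tcp_rot: [1.886, 0.573, -1.885]
wrist_force: [0.7, -0.9, -1.0]
width: 0.182
time: 21.8
tool_pos: [0.5091, 0.0568, 0.137]
tcp_rot: [1.886, 0.573, -1.885]
wrist_force: [1.2, -0.1, -1.1]
width: 0.184
t 21.80 pos [0.5091 0.0568 0.137 ] yaw -56.2 q [ 0.06  0.05  2.06 -0.    1.03  1.04] F [ 1.2 -0.1 -1.1] w 15.7 mm
dp cm [ 0.7  10.68 10.53] rot [ 0.007 -0.    -0.   ] ->yaw -56.6 rows>=4
```

```bash

python3 -m creep '[{"grip":1,"dp":[0,2.4,2.4],"rotation":[0,0,0]},{"grip":1,"dp":[0,4.9,4.9],"rotation":[0,0,0]},{"grip":1,"dp":[0,7.4,7.4],"rotation":[0,0,0]},{"grip":1,"dp":[0,9.8,9.5],"rotation":[0,0,0]},{"grip":1,"dp":[0,10.3,9.9],"rotation":[0,0,0]}]' 40
python3 -m creep '[{"grip":1,"dp":[0,0,0],"rotation":[0,0,0]},{"grip":1,"dp":[0,0,0],"rotation":[0,0,0]}]' 40
python3 -c "
from h import *
plan(.481,-.0905,.06,-56.6)"
```

```text
time: 22.22
tool_pos: [0.484, -0.0863, 0.1371]
tcp_rot: [1.887, 0.568, -1.887]
wrist_force: [0.2, -0.2, -1.0]
width: 0.183
time: 22.38
tool_pos: [0.4849, -0.0824, 0.1368]
tcp_rot: [1.888, 0.572, -1.887]
wrist_force: [-0.2, 0.1, -1.4]
width: 0.181
t 22.38 pos [ 0.4849 -0.0824  0.1368] yaw -56.3 q [-0.22  0.01  2.1   0.    1.03  0.76] F [-0.2  0.1 -1.4] w 15.5 mm
dp cm [7.68 0.46 0.78] rot [ 0.005 -0.001  0.   ] ->yaw -56.6 rows>=2
```

```bash

python3 -m creep '[{"grip":1,"dp":[2,0.45,0.75],"rotation":[0,0,0]},{"grip":1,"dp":[4,0.45,0.75],"rotation":[0,0,0]},{"grip":1,"dp":[6,0.45,0.75],"rotation":[0,0,0]},{"grip":1,"dp":[7.5,0.45,0.75],"rotation":[0,0,0]},{"grip":1,"dp":[7.5,0.45,0.75],"rotation":[0,0,0]}]' 40
python3 -m creep '[{"grip":1,"dp":[0,0,0],"rotation":[0,0,0]},{"grip":1,"dp":[0,0,0],"rotation":[0,0,0]}]' 40
python3 look.py w14
python3 -c "
from h import *
plan(.481,-.0905,.05,-56.6)"
```

```text
time: 22.8
tool_pos: [0.4784, -0.088, 0.0582]
tcp_rot: [1.88, 0.578, -1.892]
wrist_force: [-1.1, 0.4, -1.4]
width: 0.18
time: 22.97
tool_pos: [0.4821, -0.0895, 0.0623]
tcp_rot: [1.886, 0.573, -1.884]
wrist_force: [-0.3, 0.6, -1.2]
width: 0.185
tip x 1 [-11.2   9.7  21.5  24.8]
tip x -1 [-11.5  11.1  21.1  24.9]
t 23.02 pos [ 0.4825 -0.0898  0.0627] yaw -56.2 q [-0.23  0.11  2.16  0.    0.87  0.75] F [ 0.5  0.6 -0.5] w 15.3 mm
dp cm [ 1.27 -0.03  0.16] rot [ 0.008 -0.002 -0.002] ->yaw -56.6 rows>=1
```

View pics/w14.png

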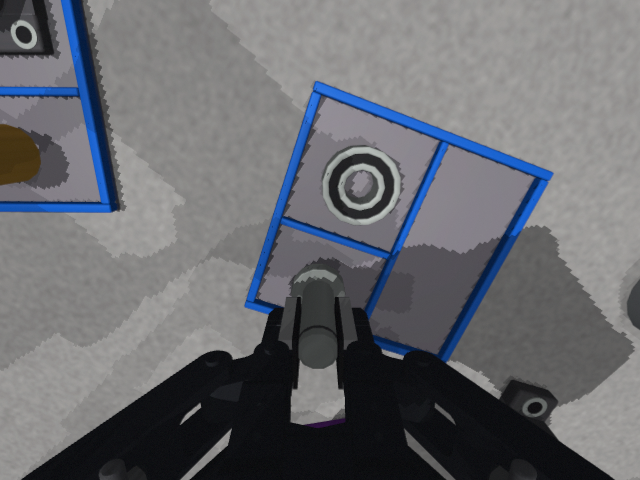

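The pin hangs over the smallest cell (head about (318,285)); the bearing sits centred at (361,186). Lower on.

```bash

python3 -m creep '[{"grip":1,"dp":[0.3,0,0.1],"rotation":[0,0,0]},{"grip":1,"dp":[0.6,0,0.1],"rotation":[0,0,0]},{"grip":1,"dp":[0.9,0,0.1],"rotation":[0,0,0]},{"grip":1,"dp":[1.1,0,0.1],"rotation":[0,0,0]},{"grip":1,"dp":[1.1,0,0.1],"rotation":[0,0,0]}]' 40
python3 -m creep '[{"grip":1,"dp":[0.1,0,0],"rotation":[0,0,0]},{"grip":1,"dp":[0.1,0,0],"rotation":[0,0,0]}]' 40
python3 -m creep '[{"grip":1,"dp":[0.1,0,0],"rotation":[0,0,0]},{"grip":1,"dp":[0.1,0,0],"rotation":[0,0,0]}]' 40
```

```text
time: 23.43
tool_pos: [0.4803, -0.091, 0.0504]
tcp_rot: [1.886, 0.572, -1.886]
wrist_force: [0.2, -0.2, -0.5]
width: 0.183
time: 23.6
tool_pos: [0.4805, -0.091, 0.0503]
tcp_rot: [1.886, 0.572, -1.886]
wrist_force: [-2.7, 1.6, 6.2]
width: 0.182
time: 23.77
tool_pos: [0.4806, -0.0911, 0.0502]
tcp_rot: [1.886, 0.572, -1.886]
wrist_force: [-5.0, 0.7, 13.1]
width: 0.182
```

```bash

python3 -m creep '[{"grip":1,"dp":[-0.1,0,0],"rotation":[0,0,0]},{"grip":2,"dp":[-0.1,0,0],"rotation":[0,0,0]},{"grip":3.8,"dp":[-0.1,0,0],"rotation":[0,0,0]},{"grip":3.8,"dp":[-0.1,0,0],"rotation":[0,0,0]},{"grip":3.8,"dp":[-0.1,0,0],"rotation":[0,0,0]}]' 40
python3 -m creep '[{"grip":3.8,"dp":[-3,0,0],"rotation":[0,0,0]},{"grip":3.8,"dp":[-6,0,0],"rotation":[0,0,0]},{"grip":3.8,"dp":[-9,0,0],"rotation":[0,0,0]},{"grip":3.8,"dp":[-11,0,0],"rotation":[0,0,0]},{"grip":3.8,"dp":[-11,0,0],"rotation":[0,0,0]}]' 40
python3 look.py w15
python3 -c "
from h import *
plan(.4515,-.267,.15,-74.6)"
```

```text
time: 24.18
tool_pos: [0.4802, -0.0909, 0.0492]
tcp_rot: [1.886, 0.573, -1.886]
wrist_force: [-0.9, -0.1, -1.1]
width: 0.444
time: 24.6
tool_pos: [0.4839, -0.0918, 0.1647]
tcp_rot: [1.892, 0.567, -1.876]
wrist_force: [0.5, 0.4, 0.8]
width: 0.441
tip x 1 [-12.2   6.8  10.7  13.1]
tip x -1 [-12.6   7.4  10.5  13.8]
t 24.65 pos [ 0.4825 -0.0914  0.1622] yaw -56.2 q [-0.24 -0.02  2.08  0.    1.07  0.74] F [0.1 1.2 0.3] w 38.3 mm
dp cm [ 1.23 12.87 12.34] rot [ 0.321 -0.005 -0.004] ->yaw -74.6 rows>=5
```

View pics/w15.png

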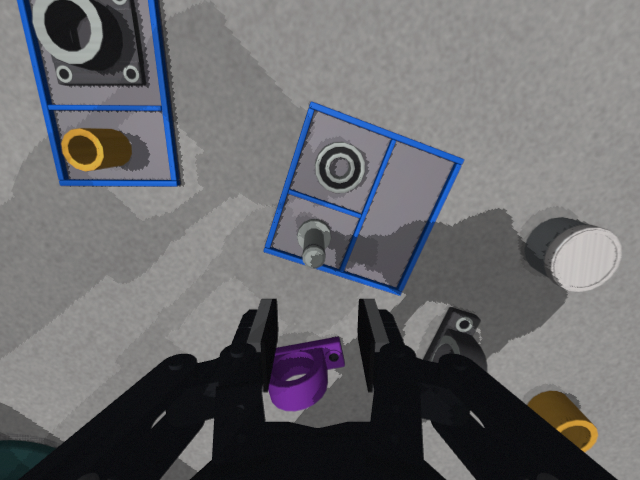

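```bash

python3 -m creep '[{"grip":5,"dp":[0,2.6,2.5],"rotation":[0.08,0,0]},{"grip":5,"dp":[0,5.2,5],"rotation":[0.16,0,0]},{"grip":5,"dp":[0,7.8,7.5],"rotation":[0.24,0,0]},{"grip":5,"dp":[0,10.4,10],"rotation":[0.32,0,0]},{"grip":5,"dp":[0,12.9,12.4],"rotation":[0.32,0,0]}]' 60
python3 -m creep '[{"grip":5,"dp":[0,0,0],"rotation":[0,0,0]},{"grip":5,"dp":[0,0,0],"rotation":[0,0,0]}]'
python3 look.py w16
python3 -c "
from h import *
plan(.4515,-.267,.09,-74.6)"
```

```text
time: 25.07
tool_pos: [0.4474, -0.2679, 0.1574]
tcp_rot: [2.078, 0.281, -2.082]
wrist_force: [0.2, 0.7, -0.0]
width: 0.59
time: 25.23
tool_pos: [0.4475, -0.2679, 0.1575]
tcp_rot: [2.078, 0.281, -2.083]
wrist_force: [-1.0, 0.9, -0.3]
width: 0.58
tip x 1 [-10.8   6.7   9.7  11.8]
tip x -1 [-10.7   6.7   9.9  11.4]
t 25.28 pos [ 0.4478 -0.2667  0.1576] yaw -74.7 q [-0.59  0.05  2.02  0.    1.08  0.72] F [-0.3 -0.3 -0.3] w 49.9 mm
dp cm [ 6.76  0.15 -0.37] rot [-0.001  0.002  0.003] ->yaw -74.6 rows>=2
```

View pics/w16.png

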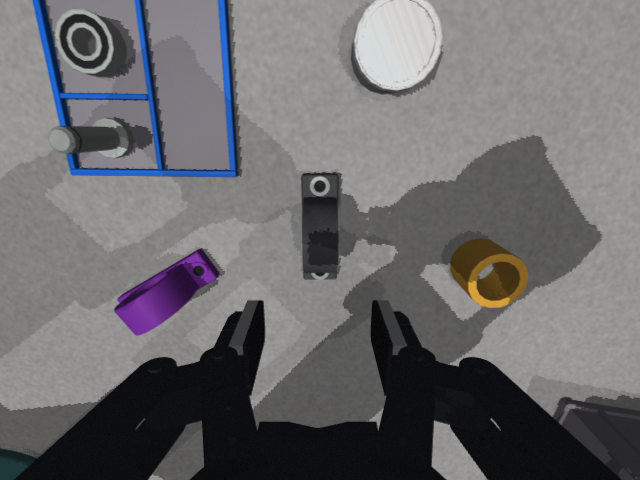

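```bash
python3 - <<'E'
from h import *
im,d,c=load('w16')
h=[px2plane(c,u,v,.012)[:2] for u,v in [(320,187),(320,275)]]
print(h,np.mean(h,0),np.linalg.norm(h[0]-h[1]),np.degrees(np.arctan2(*(h[0]-h[1])[::-1])))
E
python3 -m creep '[{"grip":5,"dp":[2.5,0.1,-0.4],"rotation":[0,0,0]},{"grip":5,"dp":[5,0.1,-0.4],"rotation":[0,0,0]},{"grip":5,"dp":[6.8,0.1,-0.4],"rotation":[0,0,0]},{"grip":5,"dp":[6.8,0.1,-0.4],"rotation":[0,0,0]},{"grip":5,"dp":[6.8,0.1,-0.4],"rotation":[0,0,0]}]' 60
python3 -c "
from h import *
plan(.4515,-.267,.048,-74.6)"
```

```text
[array([ 0.48523209, -0.25904003]), array([ 0.41072329, -0.27947724])] [ 0.44797769 -0.26925864] 0.07726086094885701 15.338562928808603
time: 25.7
tool_pos: [0.4519, -0.2646, 0.0897]
tcp_rot: [2.074, 0.287, -2.081]
wrist_force: [0.3, 0.3, 0.1]
width: 0.586
t 25.70 pos [ 0.4519 -0.2646  0.0897] yaw -74.5 q [-0.58  0.13  2.07  0.    0.94  0.72] F [0.3 0.3 0.1] w 50.1 mm
dp cm [4.17 0.23 0.09] rot [0.002 0.003 0.004] ->yaw -74.6 rows>=2
```

```bash

python3 -m creep '[{"grip":5,"dp":[1.5,0.25,0],"rotation":[0,0,0]},{"grip":5,"dp":[3,0.25,-0.1],"rotation":[0,0,0]},{"grip":5,"dp":[4.2,0.25,-0.1],"rotation":[0,0,0]},{"grip":5,"dp":[4.2,0.25,-0.1],"rotation":[0,0,0]},{"grip":5,"dp":[4.2,0.25,-0.1],"rotation":[0,0,0]}]' 60
python3 look.py w17
python3 -c "
from h import *
plan(.4505,-.267,.048,-74.6)"
```

```text
time: 26.12
tool_pos: [0.4546, -0.2686, 0.0495]
tcp_rot: [2.077, 0.283, -2.078]
wrist_force: [-0.5, 0.7, -0.1]
width: 0.587
tip x 1 [-10.7   6.5   9.2  11.6]
tip x -1 [-10.8   6.5   9.7  11.3]
t 26.17 pos [ 0.4552 -0.2691  0.0502] yaw -74.5 q [-0.58  0.2   2.09  0.    0.86  0.72] F [ 0.1 -0.2  0.9] w 50.5 mm
dp cm [ 0.22 -0.32  0.4 ] rot [ 0.001 -0.001 -0.001] ->yaw -74.6 rows>=1
```

View pics/w17.png

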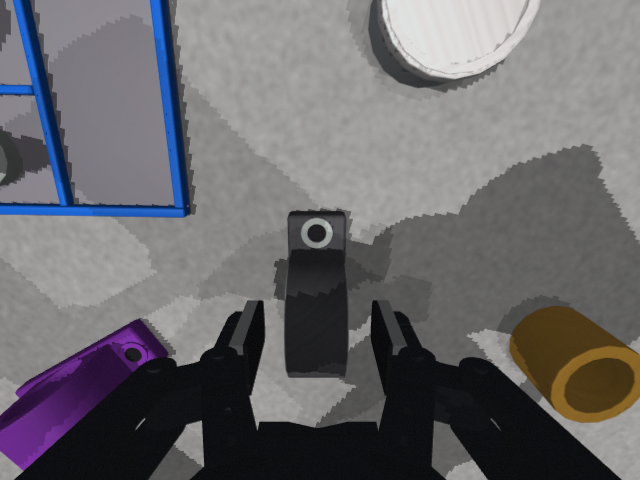

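```bash

python3 -m creep '[{"grip":5,"dp":[0.15,-0.15,0.4],"rotation":[0,0,0]},{"grip":5,"dp":[0.15,-0.15,0.4],"rotation":[0,0,0]},{"grip":5,"dp":[0.15,-0.15,0.4],"rotation":[0,0,0]}]' 60
python3 -m creep '[{"grip":1.5,"dp":[0,0,0],"rotation":[0,0,0]},{"grip":1.5,"dp":[0,0,0],"rotation":[0,0,0]},{"grip":1.5,"dp":[0,0,0],"rotation":[0,0,0]},{"grip":1.5,"dp":[0,0,0],"rotation":[0,0,0]},{"grip":1.5,"dp":[0,0,0],"rotation":[0,0,0]}]' 70
python3 -m creep '[{"grip":1.5,"dp":[0,0,0],"rotation":[0,0,0]},{"grip":1.5,"dp":[0,0,0],"rotation":[0,0,0]}]' 70
python3 -c "
from h import *
plan(.4505,-.267,.048,-74.6)"
```

```text
time: 26.42
tool_pos: [0.4505, -0.2689, 0.0486]
tcp_rot: [2.078, 0.281, -2.077]
wrist_force: [-1.0, 0.3, -0.2]
width: 0.587
time: 26.83
tool_pos: [0.4509, -0.2691, 0.0486]
tcp_rot: [2.078, 0.281, -2.076]
wrist_force: [-1.2, 0.0, 4.2]
width: 0.291
time: 27.0
tool_pos: [0.4509, -0.2691, 0.0486]
tcp_rot: [2.078, 0.281, -2.076]
wrist_force: [-0.9, -0.1, 6.2]
width: 0.291
t 27.00 pos [ 0.4509 -0.2691  0.0486] yaw -74.6 q [-0.59  0.19  2.09 -0.    0.85  0.72] F [-0.9 -0.1  6.2] w 24.9 mm
dp cm [ 0.06 -0.21 -0.02] rot [ 0.001 -0.001 -0.001] ->yaw -74.6 rows>=1
```

```bash

python3 -m creep '[{"grip":1.5,"dp":[-0.7,0,0],"rotation":[0,0,0]},{"grip":1.5,"dp":[-2,0,0],"rotation":[0,0,0]},{"grip":1.5,"dp":[-4,0,0],"rotation":[0,0,0]},{"grip":1.5,"dp":[-6.5,0,0],"rotation":[0,0,0]},{"grip":1.5,"dp":[-8,0,0],"rotation":[0,0,0]}]' 70
python3 -m creep '[{"grip":1.5,"dp":[0,0,0],"rotation":[0,0,0]},{"grip":1.5,"dp":[0,0,0],"rotation":[0,0,0]}]' 70
python3 look.py w18
python3 -c "
from h import *
plan(.5315,-.144,.12,-75.3)"
```

```text
time: 27.42
tool_pos: [0.4499, -0.2683, 0.1286]
tcp_rot: [2.077, 0.283, -2.079]
wrist_force: [0.4, -0.2, -3.4]
width: 0.293
time: 27.58
tool_pos: [0.4503, -0.2686, 0.1278]
tcp_rot: [2.078, 0.281, -2.077]
wrist_force: [0.3, -0.4, -5.2]
width: 0.292
tip x 1 [-11.4   4.8   9.2  11.6]
tip x -1 [-11.    4.3   8.9  12.5]
t 27.63 pos [ 0.4494 -0.2679  0.1265] yaw -74.6 q [-0.59  0.09  2.04  0.    1.01  0.72] F [-0.3 -0.  -5.3] w 24.6 mm
dp cm [  0.65  -9.76 -11.22] rot [0.013 0.002 0.002] ->yaw -75.3 rows>=4
```

View pics/w18.png

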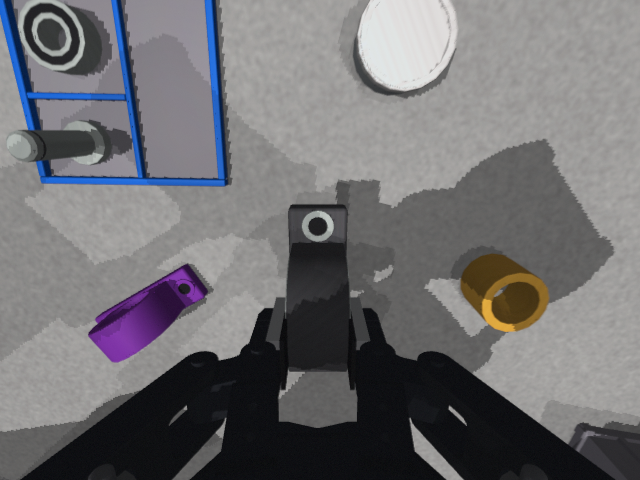

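```bash

python3 -m creep '[{"grip":1.5,"dp":[0,-2.2,-2.5],"rotation":[0,0,0]},{"grip":1.5,"dp":[0,-4.4,-5],"rotation":[0.01,0,0]},{"grip":1.5,"dp":[0,-6.6,-7.5],"rotation":[0.01,0,0]},{"grip":1.5,"dp":[0,-8.7,-10],"rotation":[0.01,0,0]},{"grip":1.5,"dp":[0,-9.8,-11.2],"rotation":[0.01,0,0]}]' 70
python3 -m creep '[{"grip":1.5,"dp":[0,0,0],"rotation":[0,0,0]},{"grip":1.5,"dp":[0,0,0],"rotation":[0,0,0]}]' 70
python3 look.py w19
python3 -c "
from h import *
plan(.5315,-.144,.063,-75.3)"
```

```text
time: 28.05
tool_pos: [0.5322, -0.1411, 0.1253]
tcp_rot: [2.081, 0.276, -2.087]
wrist_force: [0.2, -0.1, -5.8]
width: 0.292
time: 28.22
tool_pos: [0.5308, -0.143, 0.1253]
tcp_rot: [2.078, 0.276, -2.087]
wrist_force: [0.2, -0.5, -5.9]
width: 0.291
tip x 1 [-11.3   4.6   9.   11.9]
tip x -1 [-11.    4.1   8.9  12.1]
t 28.27 pos [ 0.5306 -0.1438  0.1256] yaw -75.1 q [-0.31  0.14  1.99 -0.    1.02  1.  ] F [-0.2 -0.9 -5.8] w 24.5 mm
dp cm [ 6.26  0.06 -0.11] rot [0.004 0.004 0.002] ->yaw -75.3 rows>=2
```

View pics/w19.png

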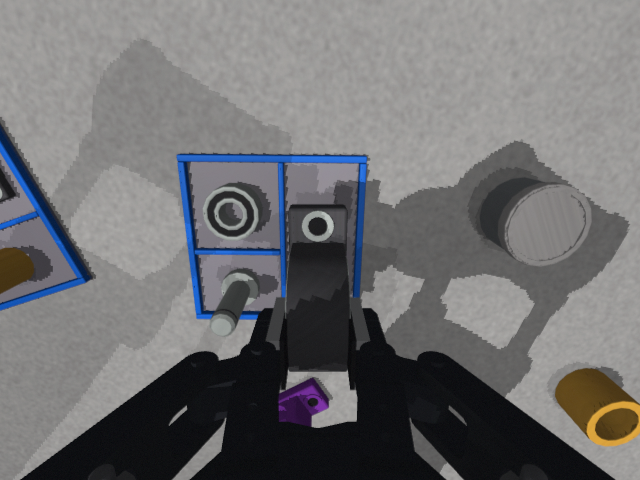

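```bash

python3 -m creep '[{"grip":1.5,"dp":[1.5,0,-0.1],"rotation":[0,0,0]},{"grip":1.5,"dp":[3,0,-0.1],"rotation":[0,0,0]},{"grip":1.5,"dp":[4.5,0,-0.1],"rotation":[0,0,0]},{"grip":1.5,"dp":[5.8,0,-0.1],"rotation":[0,0,0]},{"grip":1.5,"dp":[6.2,0,-0.1],"rotation":[0,0,0]}]' 70
python3 -m creep '[{"grip":1.5,"dp":[0,0,0],"rotation":[0,0,0]},{"grip":1.5,"dp":[0,0,0],"rotation":[0,0,0]}]' 70
python3 look.py w20
python3 -c "
from h import *
plan(.5315,-.144,.0516,-75.3)"
```

```text
time: 28.68
tool_pos: [0.5299, -0.1445, 0.0625]
tcp_rot: [2.079, 0.273, -2.091]
wrist_force: [-1.6, 0.7, -6.0]
width: 0.289
time: 28.85
tool_pos: [0.5326, -0.1448, 0.0656]
tcp_rot: [2.083, 0.271, -2.085]
wrist_force: [0.4, -0.4, -4.3]
width: 0.291
tip x 1 [-11.2   4.7   8.8  12.2]
tip x -1 [-11.1   4.2   8.7  12. ]
t 28.90 pos [ 0.5334 -0.1448  0.0664] yaw -75.2 q [-0.31  0.21  2.03 -0.    0.9   1.  ] F [ 0.2 -0.9 -5. ] w 24.5 mm
dp cm [ 1.48 -0.13  0.17] rot [ 0.002 -0.    -0.   ] ->yaw -75.3 rows>=1
```

View pics/w20.png

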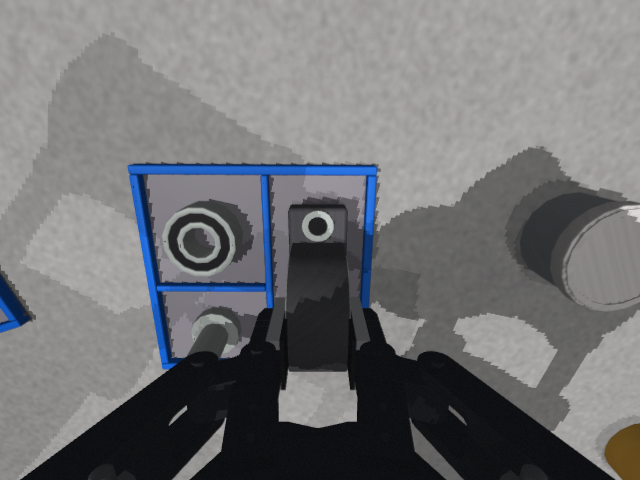

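```bash
python3 - <<'E'
from h import *
s=bot.read_state();im,d,c=load('w20');W=world(d,c)
R=Ro.from_rotvec(s['tcp_rot']).as_matrix(); T=(W-s['tool_pos'])@R*1000
for u,v in [(205,360),(190,370),(262,315),(262,350),(225,400),(150,410),(80,450)]: print(u,v,T[v,u].round())
p=(np.array([.481,-.091,.065])-s['tool_pos'])@R*1000; print('pin top',p)
E
```

```text
205 360 [-37. -37. -12.]
190 370 [-40. -41. -11.]
262 315 [  1. -25.  -6.]
262 350 [-32. -19. -12.]
225 400 [-40. -31.   1.]
150 410 [-56. -46. -11.]
80 450 [-68. -56. -11.]
pin top [  1.34291353 -65.4587275   36.91496   ]
```

```bash

python3 -m creep '[{"grip":1.5,"dp":[0.3,0,0.15],"rotation":[0,0,0]},{"grip":1.5,"dp":[0.6,0,0.15],"rotation":[0,0,0]},{"grip":1.5,"dp":[0.9,0,0.15],"rotation":[0,0,0]},{"grip":1.5,"dp":[1.2,0,0.15],"rotation":[0,0,0]},{"grip":1.5,"dp":[1.2,0,0.15],"rotation":[0,0,0]}]' 70
python3 -m creep '[{"grip":1.5,"dp":[0.1,0,0],"rotation":[0,0,0]},{"grip":1.5,"dp":[0.1,0,0],"rotation":[0,0,0]}]' 70
python3 -m creep '[{"grip":1.5,"dp":[0.1,0,0],"rotation":[0,0,0]},{"grip":1.5,"dp":[0.1,0,0],"rotation":[0,0,0]}]' 70
```

```text
time: 29.32
tool_pos: [0.5313, -0.1443, 0.0533]
tcp_rot: [2.082, 0.272, -2.084]
wrist_force: [-0.1, 1.3, -4.9]
width: 0.287
time: 29.48
tool_pos: [0.5318, -0.1445, 0.0528]
tcp_rot: [2.083, 0.272, -2.083]
wrist_force: [0.2, -0.2, -6.0]
width: 0.29
time: 29.65
tool_pos: [0.5319, -0.1445, 0.0519]
tcp_rot: [2.083, 0.272, -2.083]
wrist_force: [-0.3, -0.5, -5.2]
width: 0.297
```

```bash

python3 -m creep '[{"grip":1.5,"dp":[0.1,0,0],"rotation":[0,0,0]},{"grip":1.5,"dp":[0.1,0,0],"rotation":[0,0,0]}]' 70
python3 -m creep '[{"grip":1.5,"dp":[0.1,0,0],"rotation":[0,0,0]},{"grip":1.5,"dp":[0.1,0,0],"rotation":[0,0,0]}]' 70
```

```text
time: 29.82
tool_pos: [0.532, -0.1446, 0.0516]
tcp_rot: [2.083, 0.272, -2.083]
wrist_force: [-2.6, 0.6, 1.0]
width: 0.286
time: 29.98
tool_pos: [0.5321, -0.1446, 0.0516]
tcp_rot: [2.083, 0.272, -2.083]
wrist_force: [-4.9, 2.0, 9.0]
width: 0.291
```

Seated; release and retreat.

```bash

python3 -m creep '[{"grip":2.4,"dp":[-0.1,0,0],"rotation":[0,0,0]},{"grip":3.5,"dp":[-0.1,0,0],"rotation":[0,0,0]},{"grip":4.4,"dp":[-0.1,0,0],"rotation":[0,0,0]},{"grip":4.4,"dp":[-0.1,0,0],"rotation":[0,0,0]},{"grip":4.4,"dp":[-0.1,0,0],"rotation":[0,0,0]}]' 40
python3 -m creep '[{"grip":4.4,"dp":[-3,0,0],"rotation":[0,0,0]},{"grip":4.4,"dp":[-6,0,0],"rotation":[0,0,0]},{"grip":4.4,"dp":[-10,0,0],"rotation":[0,0,0]},{"grip":4.4,"dp":[-14,0,0],"rotation":[0,0,0]},{"grip":4.4,"dp":[-14,0,0],"rotation":[0,0,0]}]' 40
python3 -m creep '[{"grip":4.4,"dp":[-6,0,4],"rotation":[0,0,0]},{"grip":4.4,"dp":[-6,0,4],"rotation":[0,0,0]},{"grip":4.4,"dp":[-6,0,4],"rotation":[0,0,0]},{"grip":4.4,"dp":[-6,0,4],"rotation":[0,0,0]}]' 40
python3 look.py w21; python3 - <<'E'
from h import *
snap('side','side1'); snap('top','top1')
E
```

```text
time: 30.4
tool_pos: [0.5324, -0.1448, 0.0512]
tcp_rot: [2.084, 0.271, -2.082]
wrist_force: [-0.1, -1.0, -0.8]
width: 0.515
time: 30.82
tool_pos: [0.5375, -0.1464, 0.2007]
tcp_rot: [2.095, 0.264, -2.065]
wrist_force: [2.8, -0.4, 1.3]
width: 0.512
time: 31.15
tool_pos: [0.4942, -0.1555, 0.2532]
tcp_rot: [2.087, 0.268, -2.078]
wrist_force: [-0.2, 0.5, -0.5]
width: 0.516
tip x 1 [-10.6   7.1  10.8  12.6]
tip x -1 [-10.9   7.3  10.5  12.5]
```

View pics/w21.png

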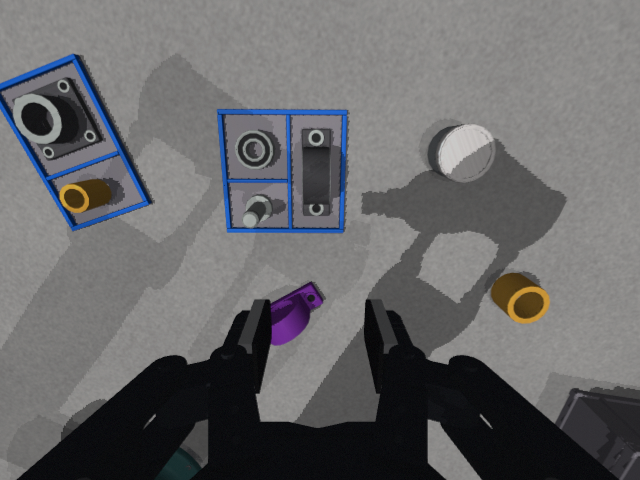

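View pics/side1.png

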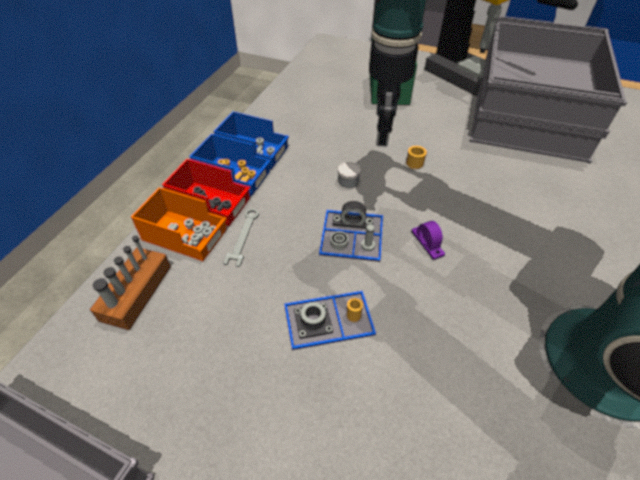

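Wrist and side views show all five parts upright in their own cells, with the tin, wide bush and wrench untouched. One numeric check before I hand it in.

```bash
python3 - <<'E'
from h import *
im,d,c=load('w21')
C3=np.array([.5222,-.110]);t=np.deg2rad(194.6);C2=np.array([.491,.112]);t2=np.deg2rad(213.4)
def tr(p,C,t):
    q=p[:2]-C; return np.round(1e3*np.array([q@[np.cos(t),np.sin(t)],q@[-np.sin(t),np.cos(t)]]),1)
print('bearing',tr(px2plane(c,255,149,.021),C3,t)); print('pin',tr(px2plane(c,250.5,218,.065),C3,t))
h=(px2plane(c,316,138,.015)+px2plane(c,316,209,.015))/2; print('block',tr(h,C3,t))
print('slim',tr(px2plane(c,74,197.5,.043),C2,t2)); 
H=np.mean([px2plane(c,u,v,.011) for u,v in [(63.5,86.5),(48,152)]],0); print('housing',tr(H,C2,t2),tr(px2plane(c,38,116,.035),C2,t2))
W=world(d,c)
for n,x,y,r in [('bearing',.542,-.075,.022),('pin',.481,-.091,.012),('block',.531,-.144,.03),('slim',.4517,.087,.02),('housing',.515,.128,.02)]:
    m=np.hypot(W[:,:,0]-x,W[:,:,1]-y)<r; print(n,'zmax(99%)',np.nanpercentile(W[m][:,2],99).round(4))
im,d,c=load('side1');W0=np.load('pics/side0_W.npy');W=world(d,c)
for n,x,y in [('tin',.592,-.281),('wide',.455,-.414)]:
  for w in (W0,W):
    m=(np.hypot(w[:,:,0]-x,w[:,:,1]-y)<.045)&(w[:,:,2]>.012)&(w[:,:,2]<.05); print(n,w[m].min(0).round(3),w[m].max(0).round(3))
i0=load('side0')[0]; print('wrench diff',np.abs(i0[205:265,224:260].astype(int)-im[205:265,224:260]).mean())
E
```

```text
bearing [-26.3 -26.8]
pin [ 35.4 -27. ]
block [ 0.2 35.7]
slim [48.4 -0.1]
housing [-29.2   1. ] [-31.5   3.4]
bearing zmax(99%) 0.0222
pin zmax(99%) 0.3288
block zmax(99%) 0.3344
slim zmax(99%) 0.0439
housing zmax(99%) 0.0367
tin [ 0.564 -0.309  0.012] [ 0.62  -0.251  0.042]
tin [ 0.564 -0.308  0.012] [ 0.62  -0.249  0.042]
wide [ 0.431 -0.439  0.012] [ 0.478 -0.385  0.04 ]
wide [ 0.432 -0.436  0.012] [ 0.478 -0.385  0.04 ]
wrench diff 4.76712962962963
```

```bash
python3 -c "
from workcell import bot
print(bot.finish_job())"
```

```text
the job is handed in; nothing more can be done
None
```

Both kits are made up and the job is handed in, with about 31 s used of the 120 s. I put the housing and slim bush in the two-cell tray, and the bearing, pin and block in the three-cell tray. Each part was lowered until I felt the cell floor, then let go.

**Positions:** in the last images every part stood within about 2.5 mm of its cell's centre. One reading of the housing, taken from its boss, came out about 4 mm off; its bolt holes gave about 1 mm. All are well inside the limits.

**Upright and flat:** all five parts look upright. The top heights of the bearing, slim bush and housing agree with their undersides being on the cell floor to about 2 mm. My depth check of the pin and block failed because pixels of the gripper got into it (it read about 0.33 m). For those two I rely on the pictures and on the contact felt when setting them down.

**Left alone:** the tin and wide bush measure within about 3 mm of where they began. The wrench looks unmoved in the side view; I only compared its image, where the difference was small, and did not measure it. The gripper is open and was clear of everything at TCP height about 0.25 m.

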